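Sort the long dowels out with a slotted scoop

ROBOT

A 6-joint arm with a two-finger parallel gripper is mounted at the origin on a cart in front of the work surface, level with it; the furniture and walls round the work are solid. World frame = base frame: x ahead of the robot, y to its left, z up, the work surface at z = 0. Lengths are in m, angles in rad, forces in N, time in s.
With the tool pointing down it reaches from about 0.225 to 0.875 m from the base axis. Payload 3.4 kg.
Tool frame: the origin (TCP) lies at the very end of the fingers, on their centre line; the grasp point (between the pads) lies 19 mm behind it; x points along the fingers, y is the direction in which the jaws open and shut, and the axes are right-handed (so a half turn about x gives the same grasp; the last joint's range is limited). The gripper opens to 85 mm and grips with 20 to 120 N. Pads are 22 mm wide; open, the fingers measure 114 mm over their backs; the gripper's body (76 mm by 85 mm) begins 54 mm behind the grasp point. The pads swing forward as they close: fully open they stand 13 mm farther back than shut.
Start: joints at [1.146, 0.276, 1.505, -0, 1.361, -0.121], TCP at [0.172, 0.549, 0.204] pointing down, gripper open.
Joint ranges: [-2.89, 2.89], [-0.75, 2.08], [0.22, 2.7], [-1.18, 4.32], [0.11, 2.71], [-2.7, 2.7]. Speed limits (rad/s): [2.57, 2.57, 3.14, 3.14, 3.14, 3.14].

INTERFACE

Orientations are given as a unit quaternion [w, x, y, z].
In Python, from rig import manip gives the robot as it stands. The module is installed in compiled form; this text tells all that it offers.
- The arm moves only by the tool play_rows, never from a script. Its argument "plan" is a list that holds one entry, the list of rows, each a list of 5 numbers: the closure, from 0 (fully open) to 1 (shut), then the shift along the tool's x, y, z in m, then the turn about the tool's x in degrees. A call has 1 to 12 rows; each row is the pose to reach, as a shift and turn from the pose measured when the call began, along the tool's axes at that moment; what a row does not reach only later rows make up. A row lasts 1/10 s, in which the tool goes at most 50 mm and 8.59 degrees, less where a joint would pass 70% of its speed; a pose out of reach is approached as far as the arm can. A call with a gripper value outside its range is refused whole. The fingers move at their own pace and stop on an object; "grip_force" is the grip in N (left out, the last holds). Time passes only in rows, so rows that repeat a pose let the fingers close. It gives the time, the measured TCP pose, the force and the opening at its end, in the units of the state.
- manip.get_state(): the state, without advancing time (a new reading comes with each control period).
- manip.get_image(name): name is "side" or "top" or "wrist"; returns (picture, depth): 384x512x3 uint8, red, green, blue; 384x512 float32, m along the optical axis (not along the pixel's ray), 0 where there is no reading.
- manip.camera_params(name): a dict with "intrinsics" (3x3 intrinsics, pixels), "R" (3x3) and "t" (3): a world point X has camera coordinates R X + t; the wrist camera has in their place "mount" (4x4, takes a point from camera to tool coordinates, whose origin is the TCP and whose axes are the tool frame's). Camera axes: x right, y down, z forward; pixel columns grow to the right and rows downward; lengths in m; the calibration is good to about 2 mm. A picture is of the moment at which its call begins: read the wrist's pose just before it. camera_params takes no time and is no camera call.
- manip.sign_off(): hands the job in, once; it reports no verdict.
The state is a dict: "clock": time; "qpos": joint angles; "qd": joint speeds; "effort": joint torques, N m; "position": TCP position; "ee_rot": TCP orientation; "contact_force": force on the tool from outside, world axes, zero at the start; "moment": the same for the moment, N m; "width": finger opening in m.
Only numpy, scipy, OpenCV 4.12 (cv2) and the standard library are available. Lean on these libraries where they do the work, as an engineer would, in place of code of your own. Each camera call takes 0.05 s, during which the arm holds its last target.

TASK

With the slotted scoop, scoop the three long dowels out of the blue tray so that the two short red offcuts drop through the slots and stay in the tray, and tip the long dowels into the open wooden box. Move the dowels and offcuts with the scoop only, never with the fingers, leave the box's lid open and the other things on the bench where they are. At the end stand the scoop flat on the bench again and let go of it.

Things in the scene. Friction and masses are not known exactly. Their poses are not given: they have to be found in the camera images.
- scoop: Loose slotted metal scoop, 160 long (x) x 134 wide (y) x 130 high, 0.22 kg. Origin: centre of its underside; +x its open front, z up. Four flat bars, 5 wide, 4 thick, along x at y = +-37.5 and +-53; middle slot 70 wide. Back wall at x = -80, 46 high. Side walls: inner faces y = +-64, up to 42 high, sloping to nothing at x = +50. Starts standing flat on the bench.
- scoop_grip (a point): Point (-10, 0, 112) mm of the scoop, in its black grip, above its centre of mass; axes as the scoop's. The grip is a level bar along x, over the basket: x -55 to +30 mm, 14 mm thick (y), z 94 to 130 mm, joined to the back wall by struts. Free space between z = 46 and 94 mm under it.
- scoop_lip (a point): Middle of the line of bar tips, point (80, 0, 0) mm of the scoop; axes as the scoop's. Over the last 35 mm the bars taper from 4 mm to a thin edge level with the underside.
- tray: Fixed blue tray, 220 (x) x 154 (y) mm. Origin: centre of its underside; +x points to its closed end. Floor 4 mm thick, inner width 144 mm, side walls 45 (rim 49) mm high, end wall 80 (rim 84) mm high with its inner face at x = +105 mm. Open at the front, x = -110 mm, where the floor is bevelled, so that the scoop can slide in over the floor.
- keep_box: Dark wooden box, fixed, 160 (x) x 248 (y) mm, lid open. Origin: centre of its underside; +x points to the lid's hinge. Rim 46 mm high, inner floor at 7 mm, inner space x -68 to +69 mm, y -116 to +115 mm.
- box_in (a point): Middle of the wooden box's inner floor, 7 mm above its underside.
- keep_box_lid (a joint): Hinge of the wooden box's lid (rad): 0 shut, 1.65 fully open, standing up at the box's +x side to about 205 mm above the bench. Starts open and stays so unless pushed.
- dowel_a: A keeper: long pale wooden dowel, a round rod 108 mm long, 20 mm thick, about 30 g; origin at its centre, long axis x. Three long dowels and two offcuts lie crosswise in the tray (within 0.1 rad of its y axis), in any order, one behind the other 28 mm apart, at tray x from -24 to +88 mm. They can roll.
- dowel_b: A keeper: long pale wooden dowel, a round rod 108 mm long, 20 mm thick, about 30 g; origin at its centre, long axis x. Three long dowels and two offcuts lie crosswise in the tray (within 0.1 rad of its y axis), in any order, one behind the other 28 mm apart, at tray x from -24 to +88 mm. They can roll.
- dowel_c: A keeper: long pale wooden dowel, a round rod 108 mm long, 20 mm thick, about 30 g; origin at its centre, long axis x. Three long dowels and two offcuts lie crosswise in the tray (within 0.1 rad of its y axis), in any order, one behind the other 28 mm apart, at tray x from -24 to +88 mm. They can roll.
- offcut_a: An undersized piece: red-painted dowel offcut, 62 mm long, 13 mm thick, about 12 g; origin at its centre, long axis x. Starts crosswise among the long dowels; short enough to drop through the scoop's middle slot.
- offcut_b: An undersized piece: red-painted dowel offcut, 62 mm long, 13 mm thick, about 12 g; origin at its centre, long axis x. Starts crosswise among the long dowels; short enough to drop through the scoop's middle slot.
- tape: Bystander, loose: tan roll of packing tape, 96 mm across, 48 mm high; origin at the centre of its underside. Leave it alone.
- stamp: Bystander, loose: wood-handled hand stamp, 26 x 50 x 74 mm; origin at the centre of its underside. Leave it alone.
- masking: Bystander, loose: roll of masking tape, 92 mm across, 25 mm high; origin at the centre of its underside. Leave it alone.
- spare_marker: Bystander, loose: marker pen, 135 mm long along its y, 17 mm thick; origin at the centre of its underside. Leave it alone.

How it is judged:
On the way, in this order (a step that is already met when the one before it is completed fails the run):
1. at least one long dowel is carried in the scoop, the scoop lifted clear above the tray (its underside more than 60 mm above the bench), with both offcuts in the tray (height (world z) of scoop above 0.06 m and ((x of dowel_a in the frame of scoop between -0.08 and 0.07 m and y of dowel_a in the frame of scoop between -0.065 and 0.065 m and z of dowel_a in the frame of scoop between -0.005 and 0.04 m) or (x of dowel_b in the frame of scoop between -0.08 and 0.07 m and y of dowel_b in the frame of scoop between -0.065 and 0.065 m and z of dowel_b in the frame of scoop between -0.005 and 0.04 m) or (x of dowel_c in the frame of scoop between -0.08 and 0.07 m and y of dowel_c in the frame of scoop between -0.065 and 0.065 m and z of dowel_c in the frame of scoop between -0.005 and 0.04 m)) and x of offcut_a in the frame of tray between -0.112 and 0.106 m and y of offcut_a in the frame of tray between -0.073 and 0.073 m and z of offcut_a in the frame of tray between -0.005 and 0.045 m and x of offcut_b in the frame of tray between -0.112 and 0.106 m and y of offcut_b in the frame of tray between -0.073 and 0.073 m and z of offcut_b in the frame of tray between -0.005 and 0.045 m), for 0.2 s.
2. all three long dowels lie in the wooden box (x of dowel_a in the frame of keep_box between -0.07 and 0.07 m and y of dowel_a in the frame of keep_box between -0.118 and 0.118 m and z of dowel_a in the frame of keep_box between 0 and 0.06 m and x of dowel_b in the frame of keep_box between -0.07 and 0.07 m and y of dowel_b in the frame of keep_box between -0.118 and 0.118 m and z of dowel_b in the frame of keep_box between 0 and 0.06 m and x of dowel_c in the frame of keep_box between -0.07 and 0.07 m and y of dowel_c in the frame of keep_box between -0.118 and 0.118 m and z of dowel_c in the frame of keep_box between 0 and 0.06 m), for 0.2 s.
At the end, for the whole second after the job is handed in: All three long dowels are inside the wooden box (less than 60 mm above its underside), both offcuts inside the tray, the lid still open (over 1.4 rad), the scoop flat on the bench (underside within 12 mm of it, tilt under 0.1 rad), all at rest (all of step 2 and x of offcut_a in the frame of tray between -0.112 and 0.106 m and y of offcut_a in the frame of tray between -0.073 and 0.073 m and z of offcut_a in the frame of tray between -0.005 and 0.045 m and x of offcut_b in the frame of tray between -0.112 and 0.106 m and y of offcut_b in the frame of tray between -0.073 and 0.073 m and z of offcut_b in the frame of tray between -0.005 and 0.045 m and linear speed of each of dowel_a, dowel_b, dowel_c, offcut_a, offcut_b, scoop below 0.03 m/s and angle between scoop's own z axis and vertical below 0.1 rad and height (world z) of scoop below 0.012 m and value of joint keep_box_lid above 1.4 rad); the robot touches nothing.
It fails at once if the fingers touch a dowel or an offcut (contact force between the fingers and dowel_a above 0.5 N or contact force between the fingers and dowel_b above 0.5 N or contact force between the fingers and dowel_c above 0.5 N or contact force between the fingers and offcut_a above 0.5 N or contact force between the fingers and offcut_b above 0.5 N).
It fails at once if a bystander is moved more than 15 mm (distance of any of tape, stamp, masking, spare_marker from where it was at the start of the episode above 0.015 m).
It also fails if it takes over 64 s, if anything falls off the work surface, if the arm or the gripper's body presses on something with over 40 N, if the wrist force passes 120 N, or if a joint passes its speed limit or range.

## Working session

There is one attempt and no reset: what is moved stays moved. The work goes in short steps, Python scripts to look and compute and a tool call to move; the robot and the scene stay as the last step left them, time stands still between calls to the robot, and variables do not carry over. Pictures are saved under pics/ and viewed, and the job is handed in when it is done.

Besides the shell and the picture viewer there is one more tool, called after ">>>" as a command line: name --argument value ..., lists and objects as JSON in quotes. play_rows: Moves the arm, as the interface text tells. Its arguments: {"type":"object","properties":{"plan":{"type":"array","items":{"type":"array","items":{"type":"array","items":{"type":"number"}}}},"grip_force":{"type":"number"}},"required":["plan"]}

```bash
mkdir -p pics
cat > h.py <<'E'
import numpy as np, cv2
from rig import manip
def save(n,img): cv2.imwrite('pics/'+n+'.png',cv2.cvtColor(img,cv2.COLOR_RGB2BGR))
def pt(cam,depth,u,v,d=None,state=None):
    p=manip.camera_params(cam);K=np.array(p['intrinsics'])
    z=depth[int(v),int(u)] if d is None else d
    c=np.array([(u-K[0,2])*z/K[0,0],(v-K[1,2])*z/K[1,1],z])
    return np.array(p['R']).T@(c-np.array(p['t']))
def cloud(cam,depth):
    p=manip.camera_params(cam);K=np.array(p['intrinsics'])
    v,u=np.mgrid[0:384,0:512];z=depth
    c=np.stack([(u-K[0,2])*z/K[0,0],(v-K[1,2])*z/K[1,1],z],-1)
    return (c-np.array(p['t']))@np.array(p['R'])
E
python3 - <<'E'
from h import *
print(manip.get_state())
for c in('top','side'):
    im,d=manip.get_image(c); save(c+'0',im); np.save(c+'0.npy',d); np.save(c+'0im.npy',im)
    p=manip.camera_params(c);print(c,p)
print(manip.camera_params('wrist'))
E
```

```text
{'clock': 0.0, 'qpos': array([ 1.14601309e+00,  2.76626218e-01,  1.50611172e+00, -7.72640650e-06,
        1.36073277e+00, -1.21014138e-01]), 'qd': array([ 1.31720597e-06, -4.10327419e-04, -8.94025297e-04, -7.41721606e-04,
       -4.24409237e-05,  1.89769432e-05]), 'effort': array([-4.65656740e-04, -4.16759670e+01, -2.45800155e+01, -5.67284478e-04,
        1.08783631e-02, -1.10865454e-05]), 'position': array([0.1717688 , 0.54813795, 0.20273051]), 'ee_rot': array([ 0.69878974,  0.10634539,  0.69914252, -0.10762567]), 'contact_force': array([-0.42309476,  0.68182437,  0.61946501]), 'moment': array([ 0.03613387,  0.00106109, -0.00148502]), 'width': 0.08536777678137518}
top {'intrinsics': array([[491.2826374 ,   0.        , 254.52423636],
       [  0.        , 491.2826374 , 191.53725625],
       [  0.        ,   0.        ,   1.        ]]), 'R': array([[ 0.00326126, -0.99997525,  0.00623461],
       [-0.99170375, -0.00403533, -0.12848109],
       [ 0.12850307, -0.00576387, -0.99169236]]), 't': array([0.06109064, 0.60251382, 1.43698037])}
side {'intrinsics': array([[423.63311042,   0.        , 258.49523322],
       [  0.        , 423.63311042, 189.54760775],
       [  0.        ,   0.        ,   1.        ]]), 'R': array([[ 0.95154295, -0.30683731, -0.0204175 ],
       [-0.17397201, -0.48238334, -0.85851037],
       [ 0.25357395,  0.82046156, -0.51238957]]), 't': array([-0.5262583 ,  0.21122546,  1.34819535])}
{'intrinsics': array([[308.99122501,   0.        , 252.00700136],
       [  0.        , 308.99122501, 190.91270857],
       [  0.        ,   0.        ,   1.        ]]), 'mount': array([[ 4.37305357e-04, -3.10177593e-01,  9.50678531e-01,
        -1.70281345e-01],
       [ 9.99999502e-01,  9.88188671e-04, -1.37576637e-04,
         6.88927677e-04],
       [-8.96776564e-04,  9.50678118e-01,  3.10177871e-01,
        -7.89370750e-02],
       [ 0.00000000e+00,  0.00000000e+00,  0.00000000e+00,
         1.00000000e+00]])}
```

View pics/top0.png

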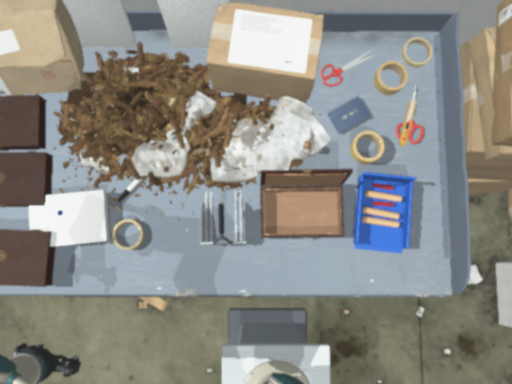

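View pics/side0.png

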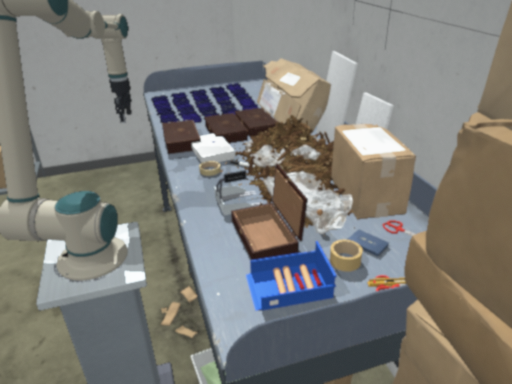

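The top view shows the scoop at about (222,217), the open box at (303,207), and the tray at (384,212) with its pieces near (383,205). Next I'll enlarge and measure.

Run:
```python
from h import *
im=np.load('top0im.npy');d=np.load('top0.npy')
a=cv2.resize(im[160:256,345:425],None,fx=6,fy=6,interpolation=cv2.INTER_CUBIC); save('tray_crop',a)
a=cv2.resize(im[160:256,110:260],None,fx=5,fy=5,interpolation=cv2.INTER_CUBIC); save('scoop_crop',a)
im=np.load('side0im.npy')
a=cv2.resize(im[150:320,200:360],None,fx=3.5,fy=3.5,interpolation=cv2.INTER_CUBIC); save('side_crop',a)
```

```text
(no output)
```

View pics/tray_crop.png

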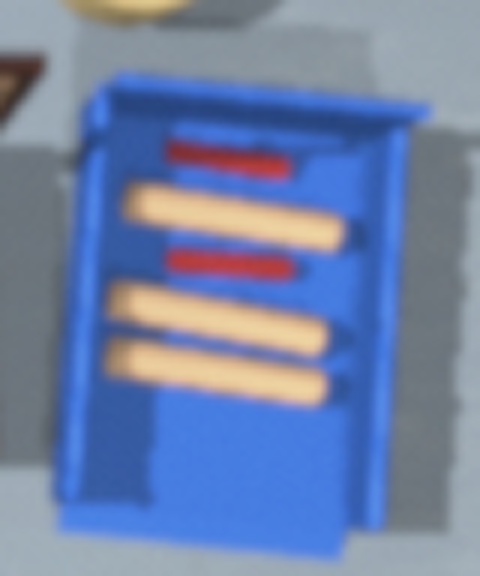

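View pics/scoop_crop.png

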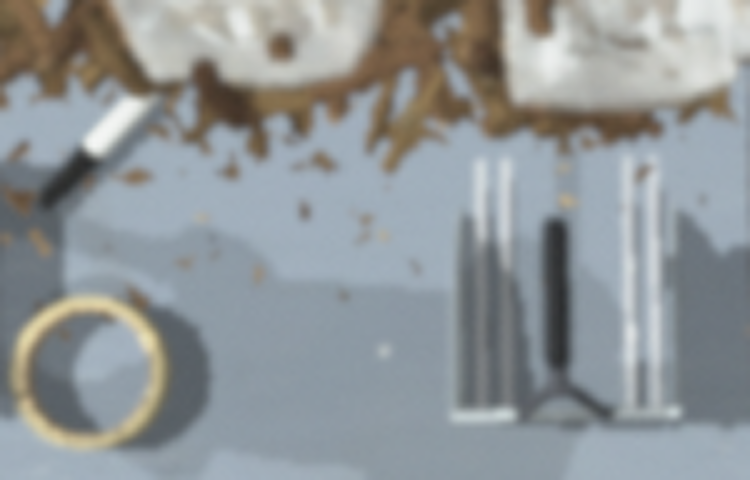

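View pics/side_crop.png

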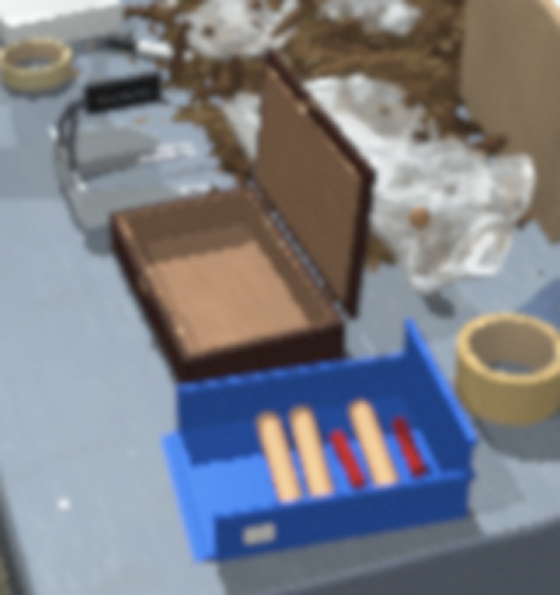

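Run:
```python
from h import *
im=np.load('top0im.npy').astype(int);d=np.load('top0.npy');P=cloud('top',d)
np.set_printoptions(precision=4,suppress=True)
def rect(m,name):
    p=P[m][:,:2].astype(np.float32); r=cv2.minAreaRect(p*1000); print(name,m.sum(),np.array(r[0]),np.array(r[1]),r[2], 'z',np.percentile(P[m][:,2],[5,50,95]))
v,u=np.mgrid[0:384,0:512]
win=lambda a,b,c,e:(u>=a)&(u<b)&(v>=c)&(v<e)
w=win(345,425,165,256)
R,G,B=im[...,0],im[...,1],im[...,2]
blue=w&(B>R+60)
rect(blue,'tray all')
for lo,hi in((.0,.01),(.035,.055),(.07,.09)): rect(blue&(P[...,2]>lo)&(P[...,2]<hi),f'tray z{lo}')
n,l=cv2.connectedComponents((w&(R>200)&(G>130)&(B<200)).astype(np.uint8))
for i in range(1,n):
    if (l==i).sum()>20: rect(l==i,'dowel')
n,l=cv2.connectedComponents((w&(R>G+70)&(G<100)).astype(np.uint8))
for i in range(1,n):
    if (l==i).sum()>8: rect(l==i,'red')
w=win(196,250,180,250)
blk=w&(P[...,2]>.1)
rect(blk,'grip')
m=w&(P[...,2]>.002)&(P[...,2]<.06);rect(m,'scoop')
ps=[(cv,cu) for cv,cu in zip(*np.where(m))]
for q in [(207,245),(212,245),(236,245),(241,245),(222,205),(222,230)]:
    print(q,P[q[1],q[0]],P[192,q[0]])
w=win(255,355,180,245); rect(w&(P[...,2]>.035)&(P[...,2]<.055)&(R<130),'box rim')
rect(win(255,355,160,245)&(P[...,2]>.18),'lid top')
```

```text
tray all 3217 [ 542.7914 -175.7629] [251.4298 499.6757] 1.0175257921218872 z [0.0002 0.0075 0.0776]
tray z0.0 1839 [ 545.7443 -331.0146] [172.0585 241.2771] 84.33167266845703 z [0.001  0.0052 0.0092]
tray z0.035 475 [ 545.4788 -323.3015] [158.8012 203.7202] 83.98454284667969 z [0.0374 0.0486 0.0539]
tray z0.07 176 [ 645.467  -333.7571] [154.9314   9.9143] 84.48123931884766 z [0.0734 0.083  0.0882]
dowel 154 [ 522.8963 -145.2153] [ 55.2188 483.681 ] 20.415884017944336 z [0.018  0.0239 0.029 ]
dowel 148 [ 540.0601 -323.1581] [95.7184 14.9782] 79.3424072265625 z [0.0183 0.0245 0.0313]
dowel 153 [ 513.6442 -320.339 ] [98.1287 14.587 ] 81.96925354003906 z [0.0175 0.0248 0.0298]
red 41 [ 529.7721 -136.148 ] [ 31.88   476.2559] 25.557464599609375 z [0.0135 0.0175 0.0241]
red 63 [ 569.8393 -327.009 ] [59.6466  9.5399] 89.05609893798828 z [0.0129 0.0183 0.0239]
grip 205 [471.0364 140.6277] [169.896   60.9436] 29.962038040161133 z [0.1087 0.1297 1.5021]
scoop 1877 [536.5464 161.3092] [211.4135 163.1581] 0.26219892501831055 z [0.0023 0.0054 0.047 ]
(207, 245) [0.4428 0.2066 0.0032] [ 0.6053  0.2095 -0.0001]
(212, 245) [ 0.443   0.1918 -0.0003] [0.6051 0.194  0.0014]
(236, 245) [0.4432 0.1188 0.0009] [ 0.6058  0.1202 -0.0011]
(241, 245) [ 0.4433  0.1037 -0.0015] [0.6051 0.1047 0.0044]
(222, 205) [0.5518 0.1548 0.1321] [ 0.6058  0.1635 -0.0029]
(222, 230) [0.4818 0.1539 0.1339] [ 0.6058  0.1635 -0.0029]
box rim 743 [542.4639 -77.0458] [157.5092 247.0813] 0.4558301270008087 z [0.0401 0.0466 0.0517]
lid top 594 [587.241  -14.4169] [159.6728 355.1827] 39.51042175292969 z [0.183  0.1983 1.5021]
```

```bash
cat >> h.py <<'E'
from scipy.spatial.transform import Rotation as Ro
np.set_printoptions(precision=4,suppress=True)
def pose():
    s=manip.get_state();w,x,y,z=s['ee_rot'];R=Ro.from_quat([x,y,z,w]).as_matrix()
    return R,np.array(s['position']),s
def goto(target,pt_tool=(0,0,0),yawdir=None):
    """shift in tool axes to get TCP to target; yawdir: desired tool-y heading deg"""
    R,p,s=pose()
    print('tool axes x',R[:,0],'y',R[:,1],'z',R[:,2],'y-heading',np.degrees(np.arctan2(R[1,1],R[0,1])))
    sh=R.T@(np.array(target)-p); print('from',p,'shift',sh,'q',s['qpos'],'t',s['clock'],'F',s['contact_force'],'w',s['width'])
    return sh
E
python3 - <<'E'
from h import *
goto((0.45,0.155,0.30))
d=np.load('top0.npy');P=cloud('top',d);
z=P[...,2]
v,u=np.mgrid[0:384,0:512]
m=(d>0)&(z>.115)&(z<.14)&(u>212)&(u<232)&(v>190)&(v<245)
p=P[m]; print(len(p),p.min(0),p.max(0)); 
for lo in np.arange(.46,.57,.01):
    q=p[(p[:,0]>=lo)&(p[:,0]<lo+.01)]; print(round(lo,3),len(q),q[:,1].mean() if len(q) else '',q[:,2].mean() if len(q) else '')
E
```

```text
tool axes x [-0.0007 -0.0015 -1.    ] y [ 0.2992  0.9542 -0.0017] z [ 0.9542 -0.2992 -0.0002] y-heading 72.59253684915483
from [0.1718 0.5482 0.2028] shift [-0.0968 -0.2921  0.383 ] q [ 1.146   0.2765  1.506  -0.      1.3607 -0.121 ] t 0.1 F [ 0.78   -0.2655  0.5745] w 0.08544714179792301
159 [0.4574 0.1513 0.1157] [0.5584 0.1664 0.1371]
0.46 6 0.15750466466970758 0.11690111719993711
0.47 16 0.1564560920089057 0.1274350884096535
0.48 16 0.15662565180864416 0.13220530865319585
0.49 19 0.15721263877958055 0.1297826230741527
0.5 19 0.15749061616441493 0.12971444758224526
0.51 15 0.1565915016283724 0.12938213869992918
0.52 20 0.15743701286033793 0.1296842259404942
0.53 15 0.15753489077488053 0.129985770870808
0.54 19 0.15794406655077606 0.13004429328074257
0.55 13 0.15877280723949558 0.12760706957281934
0.56 0
```

>>> play_rows --plan '[[[0, -0.097, 0, 0, 0], [0, -0.097, -0.1, 0.13, -6], [0, -0.097, -0.292, 0.383, -17.4], [0, -0.097, -0.292, 0.383, -17.4], [0, -0.097, -0.292, 0.383, -17.4], [0, -0.097, -0.292, 0.383, -17.4], [0, -0.097, -0.292, 0.383, -17.4], [0, -0.097, -0.292, 0.383, -17.4], [0, -0.097, -0.292, 0.383, -17.4], [0, -0.097, -0.292, 0.383, -17.4], [0, -0.097, -0.292, 0.383, -17.4], [0, -0.097, -0.292, 0.383, -17.4]]]'

```text
clock: 1.3
position: [0.4527, 0.1513, 0.2999]
ee_rot: [0.707, 0.001, 0.707, -0.004]
contact_force: [1.3, -0.1, -1.1]
width: 0.0857
```

```bash
cat >> h.py <<'E'
def wcloud(n):
    R,p,s=pose(); im,d=manip.get_image('wrist'); save(n,im)
    prm=manip.camera_params('wrist');K=np.array(prm['intrinsics']);M=np.array(prm['mount'])
    v,u=np.mgrid[0:384,0:512]
    c=np.stack([(u-K[0,2])*d/K[0,0],(v-K[1,2])*d/K[1,1],d],-1)
    W=(c@M[:3,:3].T+M[:3,3])@R.T+p
    np.savez(n+'.npz',im=im,d=d,W=W); return im,d,W
E
python3 - <<'E'
from h import *
goto((0.45,0.155,0.30)); im,d,W=wcloud('w1')
E
```

```text
tool axes x [ 0.0003 -0.0038 -1.    ] y [ 0.0063  1.     -0.0038] z [ 1.     -0.0063  0.0004] y-heading 89.6370671090381
from [0.4527 0.1513 0.2999] shift [-0.0001  0.0037 -0.0027] q [ 0.1797  0.0848  1.514  -0.0038  1.5431 -1.3847] t 1.3 F [ 1.3082 -0.0909 -1.068 ] w 0.08566896459406845
```

View pics/w1.png

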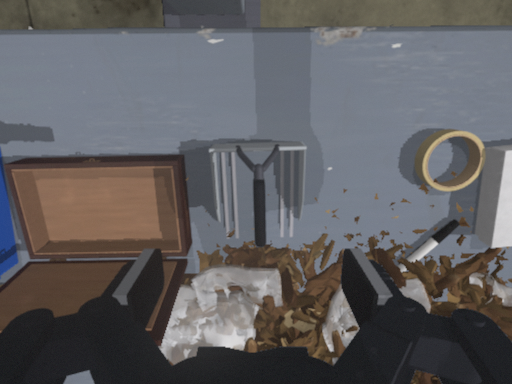

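Run:
```python
from h import *
f=np.load('w1.npz');im=f['im'].astype(int);d=f['d'];W=f['W']
v,u=np.mgrid[0:384,0:512]
z=W[...,2]
m=(d>0)&(z>.124)&(z<.14)&(u>235)&(u<285)&(v>140)&(v<260)&(im.max(-1)<80)
p=W[m];print(m.sum(),p.min(0),p.max(0),np.percentile(p,[3,97],axis=0),p.mean(0))
c=np.polyfit(p[:,0],p[:,1],1);print('grip yaw deg',np.degrees(c[0]),'y at .51',np.polyval(c,.51))
# back wall top
m=(d>0)&(z>.038)&(z<.055)&(u>205)&(u<312)&(v>138)&(v<158)
p=W[m];print('back',m.sum(),np.percentile(p,[2,50,98],axis=0));c=np.polyfit(p[:,1],p[:,0],1);print(np.degrees(c[0]))
a=cv2.resize(im[130:260,195:320].astype(np.uint8),None,fx=4.5,fy=4.5,interpolation=cv2.INTER_CUBIC);save('w1c',a)
```

```text
705 [0.4742 0.152  0.1241] [0.5579 0.1665 0.1317] [[0.4762 0.153  0.1257]
 [0.5537 0.1651 0.131 ]] [0.5135 0.1592 0.129 ]
grip yaw deg 1.3121345248200453 y at .51 0.15913470530904159
back 427 [[0.447  0.0927 0.0399]
 [0.4506 0.1602 0.0481]
 [0.4618 0.2247 0.0503]]
-0.7505836394879152
```

View pics/w1c.png

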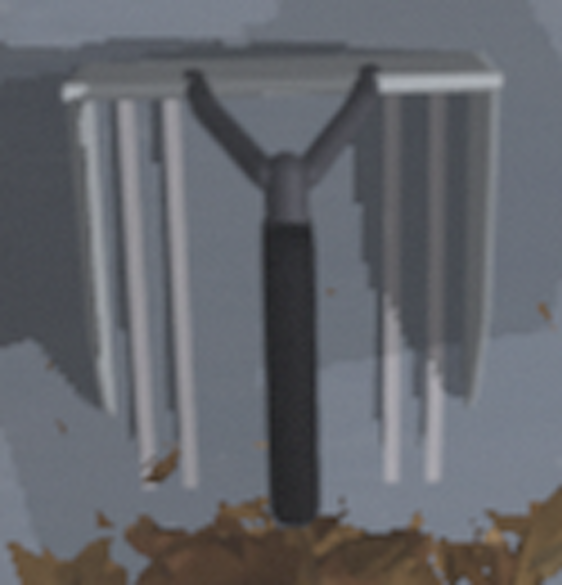

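>>> play_rows --plan '[[[0, 0.04, 0.0085, 0.0908, -1.3], [0, 0.09, 0.0085, 0.0908, -1.3], [0, 0.12, 0.009, 0.0908, -1.3], [0, 0.16, 0.009, 0.0908, -1.3], [0, 0.19, 0.009, 0.0908, -1.3], [0, 0.205, 0.009, 0.0908, -1.3], [0, 0.205, 0.009, 0.0908, -1.3], [0, 0.205, 0.009, 0.0908, -1.3]]]'

```text
clock: 2.15
position: [0.541, 0.1628, 0.0948]
ee_rot: [0.706, -0.007, 0.708, 0.006]
contact_force: [0.1, 0.4, -0.2]
width: 0.0855
```

Run:
```python
from h import *
goto((0.5435,0.1597,0.095)); im,d,W=wcloud('w2')
```

```text
tool axes x [-0.002  -0.0014 -1.    ] y [-0.0195  0.9998 -0.0013] z [ 0.9998  0.0195 -0.002 ] y-heading 91.11519601797772
from [0.541  0.1628 0.0948] shift [-0.0002 -0.0031  0.0024] q [ 0.1698  0.3437  1.6917 -0.0011  1.1083 -1.4199] t 2.15 F [ 0.134   0.374  -0.2494] w 0.08551295610278895
```

View pics/w2.png

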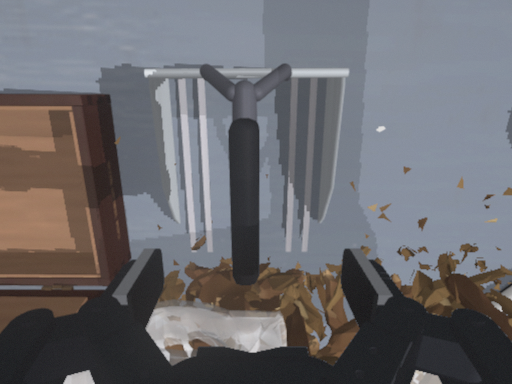

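>>> play_rows --plan '[[[0, 0, -0.003, 0.002, 0], [0, 0, -0.003, 0.002, 0], [1, 0, -0.003, 0.002, 0], [1, 0, -0.003, 0.002, 0], [1, 0, -0.003, 0.002, 0], [1, 0, -0.003, 0.002, 0], [1, 0, -0.003, 0.002, 0], [1, 0, -0.003, 0.002, 0], [1, 0, -0.003, 0.002, 0], [1, 0, -0.003, 0.002, 0]]]' --grip_force 20

```text
clock: 3.2
position: [0.5438, 0.1596, 0.0956]
ee_rot: [0.707, -0.007, 0.707, 0.006]
contact_force: [0.3, -1.5, 0.3]
width: 0.0129
```

>>> play_rows --plan '[[[1, -0.01, 0, 0, 0], [1, -0.02, 0, 0, 0], [1, -0.03, 0, 0, 0], [1, -0.04, 0, 0, 0], [1, -0.04, 0, 0, 0]]]'

```text
clock: 3.7
position: [0.5453, 0.1599, 0.1378]
ee_rot: [0.709, -0.007, 0.706, 0.007]
contact_force: [0.1, 1.1, -2.5]
width: 0.0129
```

Run:
```python
from h import *
goto((0.5435,0.1597,0.095)); im,d,W=wcloud('w3')
im,d=manip.get_image('side'); save('side1',cv2.resize(im[130:230,170:330],None,fx=4,fy=4))
```

```text
tool axes x [ 0.0041 -0.0006 -1.    ] y [-0.0193  0.9998 -0.0007] z [0.9998 0.0193 0.0041] y-heading 91.10845478015045
from [0.5453 0.1599 0.1378] shift [ 0.0428 -0.0001 -0.002 ] q [ 0.1637  0.3079  1.6284 -0.0014  1.2014 -1.4259] t 3.7 F [ 0.0998  1.1458 -2.536 ] w 0.012910221670276114
```

View pics/w3.png

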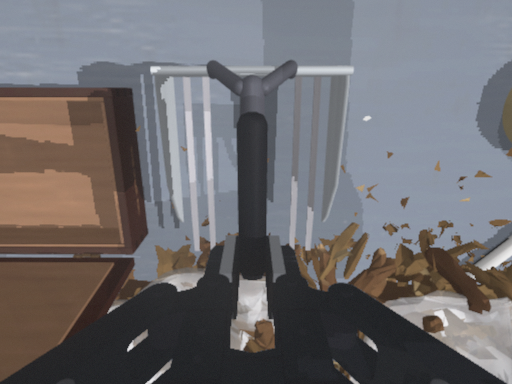

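View pics/side1.png

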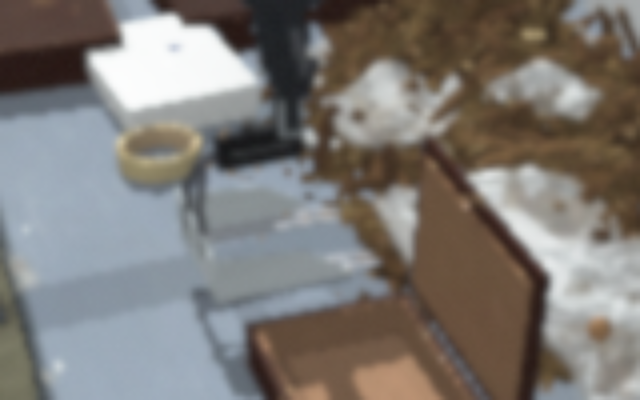

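```bash
cat >> h.py <<'E'
def tilt(n):
    """scoop pitch from wrist cloud (tool frame aligned): fit black bar top ridge & back wall top"""
    f=np.load(n+'.npz');im=f['im'].astype(int);d=f['d'];W=f['W']
    v,u=np.mgrid[0:384,0:512]
    m=(d>0)&(im.max(-1)<70)&(u>244)&(u<262)&(v>115)&(v<230)&(d<.33)
    p=W[m]; c=np.polyfit(p[:,0],p[:,2],1); c=np.polyfit(p[:,0],p[:,2],1,w=(abs(p[:,2]-np.polyval(c,p[:,0]))<.004)*1.)
    print('bar slope deg (nose-up +)',np.degrees(np.arctan(c[0])),'n',m.sum())
E
python3 - <<'E'
from h import *
tilt('w3'); f=np.load('w3.npz');W=f['W'];d=f['d'];im=f['im']
for v in (66,68,70,72): print(v,[W[v,u] for u in (180,330)], im[v,180])
for v in range(120,230,15): print(v,W[v,253],d[v,253],im[v,253])
E
```

```text
bar slope deg (nose-up +) 1.3743257819912107 n 1929
66 [array([0.4526, 0.1109, 0.0883]), array([0.4506, 0.2098, 0.0886])] [140 145 149]
68 [array([0.4539, 0.1112, 0.0897]), array([0.4519, 0.2097, 0.0895])] [170 174 179]
70 [array([0.4551, 0.1113, 0.0905]), array([0.4531, 0.2099, 0.0892])] [166 169 175]
72 [array([0.4563, 0.1109, 0.0891]), array([0.4542, 0.2103, 0.0882])] [144 147 152]
120 [0.4788 0.1595 0.17  ] 0.13482761 [51 53 56]
135 [0.4853 0.1597 0.1702] 0.13670993 [56 56 59]
150 [0.4919 0.1598 0.1704] 0.13861716 [54 53 58]
165 [0.4986 0.16   0.1712] 0.13996835 [53 53 58]
180 [0.5056 0.1601 0.1715] 0.14185615 [54 54 58]
195 [0.5126 0.1603 0.1724] 0.14313672 [51 51 56]
210 [0.5206 0.1604 0.171 ] 0.14707397 [49 51 53]
225 [0.5276 0.1606 0.1727] 0.14764935 [49 51 54]
```

>>> play_rows --plan '[[[0.9, 0, 0, 0, 0], [0.9, 0, 0, 0, 0], [0.87, 0, 0, 0, 0], [0.87, 0, 0, 0, 0]]]' --grip_force 20

```text
clock: 4.2
position: [0.5438, 0.1596, 0.1357]
ee_rot: [0.707, -0.007, 0.707, 0.006]
contact_force: [-0.2, -0.9, -2.7]
width: 0.0129
```

Run:
```python
from h import *
goto((0.5435,0.1597,0.095)); im,d,W=wcloud('w4');tilt('w4')
```

```text
tool axes x [ 0.0001 -0.0013 -1.    ] y [-0.0193  0.9998 -0.0013] z [0.9998 0.0193 0.0001] y-heading 91.1042020107254
from [0.5438 0.1596 0.1357] shift [ 0.0407  0.0002 -0.0003] q [ 0.1636  0.3096  1.6313 -0.0014  1.2008 -1.4259] t 4.2 F [-0.2024 -0.9139 -2.6758] w 0.012922263357357112
bar slope deg (nose-up +) 0.9823608025198989 n 1931
```

>>> play_rows --plan '[[[0.86, 0, 0, 0, 0], [0.86, 0, 0, 0, 0], [0.855, 0, 0, 0, 0], [0.855, 0, 0, 0, 0]]]'

```text
clock: 4.65
position: [0.5439, 0.1596, 0.1358]
ee_rot: [0.707, -0.007, 0.707, 0.006]
contact_force: [-0.1, -0.4, -2.5]
width: 0.0129
```

Run:
```python
from h import *
goto((0.5435,0.1597,0.095)); im,d,W=wcloud('w5');tilt('w5')
```

```text
tool axes x [ 0.0003 -0.0013 -1.    ] y [-0.0193  0.9998 -0.0013] z [0.9998 0.0193 0.0003] y-heading 91.10485649261915
from [0.5439 0.1596 0.1358] shift [ 0.0408  0.0001 -0.0004] q [ 0.1637  0.3095  1.6312 -0.0014  1.2008 -1.4259] t 4.65 F [-0.0813 -0.4191 -2.5093] w 0.012873829089810336
bar slope deg (nose-up +) 0.9948698763490522 n 1928
```

>>> play_rows --plan '[[[0.85, 0, 0, 0, 0], [0.85, 0, 0, 0, 0], [0.846, 0, 0, 0, 0], [0.846, 0, 0, 0, 0]]]'

```text
clock: 5.1
position: [0.5439, 0.1597, 0.1358]
ee_rot: [0.707, -0.007, 0.707, 0.006]
contact_force: [-0.1, 0.4, -1.9]
width: 0.0134
```

Run:
```python
from h import *
goto((0.5435,0.1597,0.095)); im,d,W=wcloud('w6');tilt('w6')
```

```text
tool axes x [ 0.0003 -0.0013 -1.    ] y [-0.0193  0.9998 -0.0013] z [0.9998 0.0193 0.0003] y-heading 91.1082701698399
from [0.5439 0.1597 0.1358] shift [ 0.0408  0.0001 -0.0004] q [ 0.1637  0.3095  1.6312 -0.0014  1.2008 -1.4259] t 5.1 F [-0.1431  0.355  -1.929 ] w 0.013393273002605021
bar slope deg (nose-up +) 0.8840916223046406 n 1927
```

>>> play_rows --plan '[[[0.843, 0, 0, 0, 0], [0.843, 0, 0, 0, 0]]]'

```text
clock: 5.35
position: [0.5439, 0.1596, 0.1358]
ee_rot: [0.707, -0.007, 0.707, 0.006]
contact_force: [0.1, -0.0, -1.9]
width: 0.0136
```

Run:
```python
from h import *
goto((0.5435,0.1597,0.095)); im,d,W=wcloud('w7');tilt('w7')
print(W[180,253],W[68,180],W[68,330])
```

```text
tool axes x [ 0.0003 -0.0013 -1.    ] y [-0.0193  0.9998 -0.0013] z [0.9998 0.0193 0.0003] y-heading 91.10779511697949
from [0.5439 0.1596 0.1358] shift [ 0.0408  0.0001 -0.0004] q [ 0.1637  0.3095  1.6312 -0.0014  1.2008 -1.4259] t 5.35 F [ 0.0761 -0.0004 -1.9363] w 0.013567971133476188
bar slope deg (nose-up +) 0.9201493325380906 n 1933
[0.5042 0.1599 0.1702] [0.4523 0.111  0.0889] [0.4503 0.2094 0.0879]
```

View pics/w7.png

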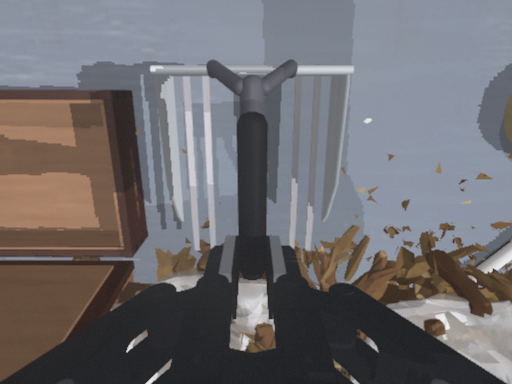

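>>> play_rows --plan '[[[0.84, 0, 0, 0, 0], [0.84, 0, 0, 0, 0]]]'

```text
clock: 5.6
position: [0.5437, 0.1596, 0.1358]
ee_rot: [0.707, -0.007, 0.707, 0.006]
contact_force: [-1.3, 0.3, -1.9]
width: 0.0138
```

Run:
```python
from h import *
goto((0.5435,0.1597,0.095)); im,d,W=wcloud('w8');tilt('w8')
print(W[180,253],W[68,180],W[68,330])
```

```text
tool axes x [-0.0001 -0.0013 -1.    ] y [-0.0193  0.9998 -0.0013] z [ 0.9998  0.0193 -0.0001] y-heading 91.10647724859564
from [0.5437 0.1596 0.1358] shift [ 0.0408  0.0001 -0.0002] q [ 0.1637  0.3095  1.6313 -0.0014  1.2011 -1.4259] t 5.6 F [-1.2566  0.3026 -1.9267] w 0.01379211804861716
bar slope deg (nose-up +) 15.45736060284394 n 1896
[0.5074 0.1599 0.1584] [ 0.4468  0.0912 -0.0011] [0.4441 0.2296 0.0007]
```

>>> play_rows --plan '[[[0.841, 0.01, 0, 0, 0], [0.841, 0.02, 0, 0, 0], [0.841, 0.03, 0, 0, 0], [0.841, 0.04, 0, 0, 0], [0.841, 0.04, 0, 0, 0], [0.8, 0.04, 0, 0, 0], [0.4, 0.04, 0, 0, 0], [0, 0.04, 0, 0, 0], [0, 0.02, 0, 0, 0], [0, -0.04, 0, 0, 0], [0, -0.09, 0, 0, 0]]]'

```text
clock: 6.75
position: [0.5423, 0.1596, 0.2152]
ee_rot: [0.705, -0.008, 0.709, 0.006]
contact_force: [1.6, -0.0, -0.2]
width: 0.0855
```

Run:
```python
from h import *
goto((0.45,-0.31,0.30)); im,d,W=wcloud('w9')
```

```text
tool axes x [-0.0048 -0.002  -1.    ] y [-0.0193  0.9998 -0.0019] z [ 0.9998  0.0193 -0.0048] y-heading 91.10741532580067
from [0.5423 0.1596 0.2152] shift [-0.0834 -0.4678 -0.1018] q [ 0.1639  0.2582  1.5012 -0.0012  1.3873 -1.426 ] t 6.75 F [ 1.5825 -0.026  -0.2154] w 0.08549542797765725
```

View pics/w9.png

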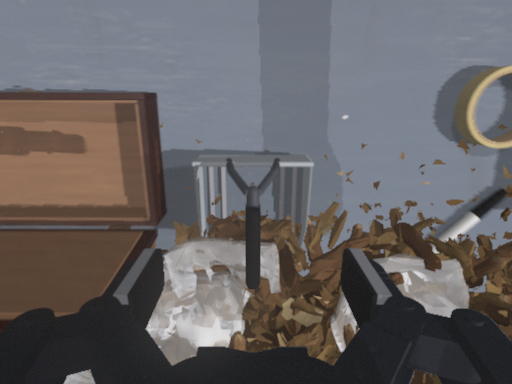

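>>> play_rows --plan '[[[0, -0.05, 0, -0.03, 0], [0, -0.083, -0.05, -0.1, 0], [0, -0.083, -0.468, -0.1, 6], [0, -0.083, -0.468, -0.1, 6], [0, -0.083, -0.468, -0.1, 6], [0, -0.083, -0.468, -0.1, 6], [0, -0.083, -0.468, -0.1, 6], [0, -0.083, -0.468, -0.1, 6], [0, -0.083, -0.468, -0.1, 6], [0, -0.083, -0.468, -0.1, 6], [0, -0.083, -0.468, -0.1, 6], [0, -0.083, -0.468, -0.1, 6]]]'

```text
clock: 8.0
position: [0.4551, -0.3152, 0.3048]
ee_rot: [0.71, 0.032, 0.702, -0.032]
contact_force: [-0.1, -0.0, -0.5]
width: 0.0851
```

Run:
```python
from h import *
goto((0.45,-0.31,0.30)); im,d,W=wcloud('w10')
a=cv2.resize(im[60:250,160:360],None,fx=3.1,fy=3.1,interpolation=cv2.INTER_CUBIC);save('w10c',a)
```

```text
tool axes x [ 0.0113 -0.0011 -0.9999] y [ 0.0913  0.9958 -0.    ] z [ 0.9958 -0.0912  0.0114] y-heading 84.76413696997545
from [ 0.4551 -0.3152  0.3048] shift [ 0.0048  0.0047 -0.0056] q [-0.7363  0.1979  1.3654  0.0068  1.5692 -2.2157] t 8.0 F [-0.114  -0.0031 -0.4512] w 0.08510630854859651
```

View pics/w10.png

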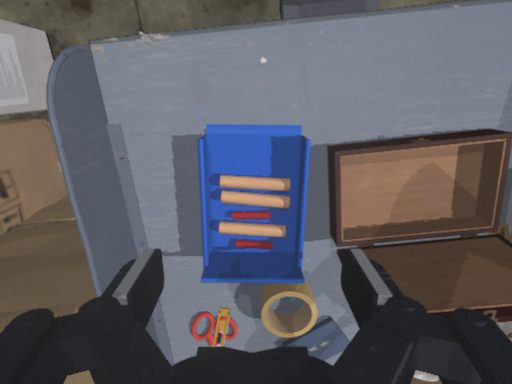

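View pics/w10c.png

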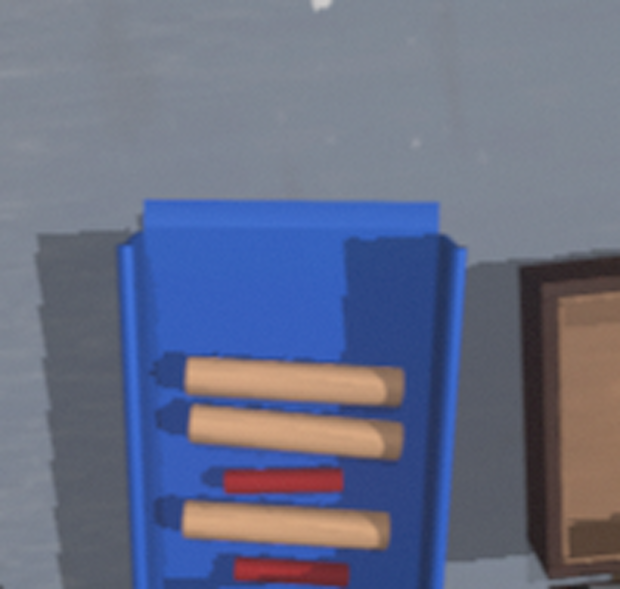

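Run:
```python
from h import *
f=np.load('w10.npz');im=f['im'].astype(int);d=f['d'];W=f['W']
v,u=np.mgrid[0:384,0:512];z=W[...,2]
R,G,B=im[...,0],im[...,1],im[...,2]
w=(u>190)&(u<320)&(v>115)&(v<290)&(d>0)
blue=w&(B>R+50)
def fit(m,n):
    p=W[m];c=np.polyfit(p[:,0],p[:,1],1);r=p[:,1]-np.polyval(c,p[:,0]);print(n,m.sum(),'yaw',np.degrees(np.arctan(c[0])),'y@.54',np.polyval(c,.54),'std',r.std(),'z',np.median(p[:,2])); return c
rim=blue&(z>.042)&(z<.056)&(v<255)&(v>135)
a=fit(rim&(u<240),'right rim');b=fit(rim&(u>270),'left rim')
e=blue&(z>.077)&(z<.092);p=W[e];c=np.polyfit(p[:,1],p[:,0],1);print('end',e.sum(),'yaw',-np.degrees(np.arctan(c[0])),'x@-.33',np.polyval(c,-.33),p[:,1].min(),p[:,1].max(),np.median(p[:,2]))
th=np.radians(-5.3)
def lab(m,n):
    k,l=cv2.connectedComponents(m.astype(np.uint8))
    for i in range(1,k):
        q=l==i
        if q.sum()>40:
            r=cv2.minAreaRect((W[q][:,:2]*1000).astype(np.float32));print(n,q.sum(),r,'z',np.percentile(W[q][:,2],[50,95]))
lab(w&(R>170)&(G>110)&(B<170),'dowel');lab(w&(R>G+60)&(G<90),'red')
fl=blue&(z>-.002)&(z<.012)
print('floor z',np.median(z[fl]), 'front', np.percentile(W[fl][:,0],[.5]))
# front edge 
q=W[fl&(v<132)];print(q.min(0),q.max(0)); c=np.polyfit(q[:,1],q[:,0],1);print(-np.degrees(c[0]))
# box
w2=(u>320)&(u<512)&(v>120)&(v<260)&(d>0)&(z>.038)&(z<.054)
q=W[w2];print('box rim',q.min(0),q.max(0),cv2.minAreaRect((q[:,:2]*1000).astype(np.float32)))
```

```text
right rim 626 yaw -5.698890458019894 y@.54 -0.3954582929855825 std 0.002223978846040732 z 0.048283711213616076
left rim 633 yaw -5.712586992937494 y@.54 -0.24690089839584178 std 0.0022706303077691193 z 0.04816549432175643
end 650 yaw -5.904151775307205 x@-.33 0.6445275143324182 -0.40753458199270765 -0.255473941132974 0.08282399474026521
dowel 590 ((513.9100341796875, -320.6944885253906), (97.38959503173828, 14.985638618469238), 80.87788391113281) z [0.0227 0.0246]
dowel 573 ((540.9042358398438, -322.3984069824219), (97.38215637207031, 14.66559886932373), 79.41316223144531) z [0.0227 0.0246]
dowel 549 ((593.1344604492188, -330.4178161621094), (100.62300109863281, 15.809846878051758), 79.8966293334961) z [0.0228 0.0247]
red 248 ((570.7218017578125, -326.9993591308594), (61.13981246948242, 11.56597900390625), 85.13926696777344) z [0.0158 0.0176]
red 207 ((622.7237548828125, -327.6036071777344), (58.464691162109375, 10.682868957519531), 82.60767364501953) z [0.0159 0.0177]
floor z 0.0038682674108175275 front [0.4256]
[ 0.4221 -0.3826 -0.0019] [ 0.4454 -0.239   0.0051]
-5.478064180432404
box rim [ 0.4644 -0.2006  0.038 ] [0.6401 0.0758 0.054 ] ((551.3865966796875, -62.34263610839844), (278.7491455078125, 173.40011596679688), 89.1654281616211)
```

Run:
```python
from h import *
goto((0.46,0.1596,0.25));goto((0.5438,0.1596,0.2));goto((0.5438,0.1596,0.0955))
```

```text
tool axes x [ 0.0114  0.0023 -0.9999] y [0.0894 0.996  0.0033] z [ 0.9959 -0.0894  0.0111] y-heading 84.87201085239256
from [ 0.4553 -0.3118  0.3049] shift [ 0.0561  0.4698 -0.038 ] q [-0.7334  0.1962  1.3674  0.0093  1.5711 -2.2146] t 8.05 F [0.4816 0.938  0.7503] w 0.0851599421874738
tool axes x [ 0.0114  0.0023 -0.9999] y [0.0894 0.996  0.0033] z [ 0.9959 -0.0894  0.0111] y-heading 84.87201085239256
from [ 0.4553 -0.3118  0.3049] shift [0.107  0.4771 0.0449] q [-0.7334  0.1962  1.3674  0.0093  1.5711 -2.2146] t 8.05 F [0.4816 0.938  0.7503] w 0.0851599421874738
tool axes x [ 0.0114  0.0023 -0.9999] y [0.0894 0.996  0.0033] z [ 0.9959 -0.0894  0.0111] y-heading 84.87201085239256
from [ 0.4553 -0.3118  0.3049] shift [0.2115 0.4768 0.0437] q [-0.7334  0.1962  1.3674  0.0093  1.5711 -2.2146] t 8.05 F [0.4816 0.938  0.7503] w 0.0851599421874738
```

>>> play_rows --plan '[[[0, 0.0, 0.05, -0.02, 0], [0, 0.03, 0.47, -0.038, -6.2], [0, 0.03, 0.47, -0.038, -6.2], [0, 0.03, 0.47, -0.038, -6.2], [0, 0.03, 0.47, -0.038, -6.2], [0, 0.03, 0.47, -0.038, -6.2], [0, 0.03, 0.47, -0.038, -6.2], [0, 0.03, 0.47, -0.038, -6.2], [0, 0.03, 0.47, -0.038, -6.2], [0, 0.056, 0.473, -0.01, -6.2], [0, 0.1, 0.477, 0.044, -6.2], [0, 0.1, 0.477, 0.044, -6.2]]]'

```text
clock: 9.25
position: [0.5425, 0.1617, 0.2034]
ee_rot: [0.71, -0.007, 0.704, 0.009]
contact_force: [-1.1, -0.3, 0.7]
width: 0.0852
```

Run:
```python
from h import *
goto((0.5438,0.1596,0.0955))
```

```text
tool axes x [ 0.0074  0.0019 -1.    ] y [-0.0224  0.9997  0.0017] z [0.9997 0.0223 0.0074] y-heading 91.28129482659887
from [0.5425 0.1617 0.2034] shift [ 0.108  -0.0023  0.0005] q [ 0.1664  0.2581  1.5306  0.0006  1.3453 -1.4269] t 9.25 F [-1.1078 -0.3336  0.7347] w 0.0852182015837249
```

>>> play_rows --plan '[[[0, 0.04, -0.002, 0, 0.1], [0, 0.08, -0.0023, 0, 0.1], [0, 0.108, -0.0023, 0, 0.1], [0, 0.108, -0.0023, 0, 0.1], [0.8, 0.108, -0.0023, 0.0, 0.1], [1, 0.108, -0.0023, 0.0, 0.1], [1, 0.108, -0.0023, 0.0, 0.1], [1, 0.108, -0.0023, 0.0, 0.1], [1, 0.108, -0.0023, 0.0, 0.1], [1, 0.108, -0.0023, 0.0, 0.1]]]' --grip_force 120

```text
clock: 10.25
position: [0.5435, 0.1596, 0.0959]
ee_rot: [0.71, -0.007, 0.704, 0.008]
contact_force: [0.1, 0.6, -0.3]
width: 0.0002
```

Run:
```python
from h import *
goto((0.5438,0.1596,0.0955)); wcloud('w11')
```

```text
tool axes x [ 0.0081  0.002  -1.    ] y [-0.0205  0.9998  0.0019] z [0.9998 0.0205 0.0081] y-heading 91.17544446712809
from [0.5435 0.1596 0.0959] shift [ 0.0004 -0.      0.0003] q [ 0.1624  0.339   1.6961  0.0008  1.0982 -1.4293] t 10.25 F [ 0.1137  0.6369 -0.2866] w 0.00017515022262310832
```

View pics/w11.png

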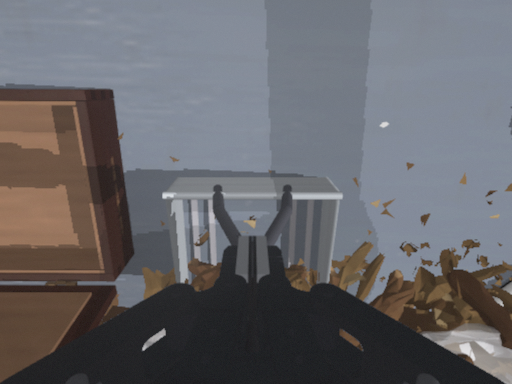

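Run:
```python
from h import *
for n in ('w9','w11'):
    f=np.load(n+'.npz');im=f['im'].astype(int);d=f['d'];W=f['W'];z=W[...,2]
    v,u=np.mgrid[0:384,0:512]
    m=(d>0)&(z>.036)&(z<.056)&(u>160)&(u<345)&(v>150)&(v<205)&(abs(im[...,0]-im[...,2])<25)
    p=W[m];print(n,m.sum(),np.percentile(p,[2,50,98],axis=0))
    m=(d>0)&(z>.122)&(z<.136)&(u>242)&(u<266)&(v>180)&(v<290)&(im.max(-1)<80)
    p=W[m]
    if len(p): print('grip',m.sum(),np.percentile(p,[1,50,99],axis=0)); print(np.degrees(np.polyfit(p[:,0],p[:,1:],1)[0]))
```

```text
w9 925 [[0.5359 0.0946 0.037 ]
 [0.5402 0.1596 0.0475]
 [0.5873 0.2277 0.0506]]
grip 1153 [[0.5636 0.155  0.1244]
 [0.6006 0.1616 0.1293]
 [0.6447 0.1684 0.1312]]
[0.929  0.5445]
w11 1795 [[0.5359 0.0953 0.0365]
 [0.5386 0.1601 0.0479]
 [0.5473 0.226  0.0523]]
grip 52 [[0.5318 0.1584 0.1273]
 [0.5327 0.1599 0.1316]
 [0.5333 0.1638 0.1356]]
[  -0.553  -103.9498]
```

>>> play_rows --plan '[[[1, -0.03, 0, 0, 0], [1, -0.06, 0, 0, 0], [1, -0.075, 0, 0, 0], [0, -0.075, 0.001, 0.045, 0], [0, -0.075, 0.001, 0.089, 0], [0, -0.075, 0.001, 0.089, 0], [0, -0.075, 0.001, 0.089, 0], [0, -0.075, 0.001, 0.089, 0]]]'

```text
clock: 11.1
position: [0.6306, 0.1622, 0.171]
ee_rot: [0.709, -0.007, 0.705, 0.008]
contact_force: [-0.6, 0.6, 0.6]
width: 0.0723
```

Run:
```python
from h import *
goto((0.633,0.1610,0.0955)); im,d,W=wcloud('w12')
f=np.load('w12.npz');im=f['im'].astype(int);z=W[...,2]
v,u=np.mgrid[0:384,0:512]
m=(d>0)&(z>.122)&(z<.136)&(u>235)&(u<275)&(v>60)&(v<300)&(im.max(-1)<80)
p=W[m];print('grip',m.sum(),np.percentile(p,[1,50,99],axis=0)); print(np.degrees(np.polyfit(p[:,0],p[:,1:],1)[0]))
```

```text
tool axes x [ 0.0058  0.0019 -1.    ] y [-0.0205  0.9998  0.0017] z [0.9998 0.0205 0.0059] y-heading 91.1740437411211
from [0.6306 0.1622 0.171 ] shift [ 0.0755 -0.0014  0.0019] q [ 0.1444  0.4046  1.3904  0.001   1.3406 -1.4471] t 11.1 F [-0.6036  0.6077  0.6344] w 0.07229379702655606
grip 2089 [[0.5647 0.1548 0.1249]
 [0.6012 0.1615 0.1292]
 [0.6449 0.1682 0.1311]]
[1.0202 0.3316]
```

View pics/w12.png

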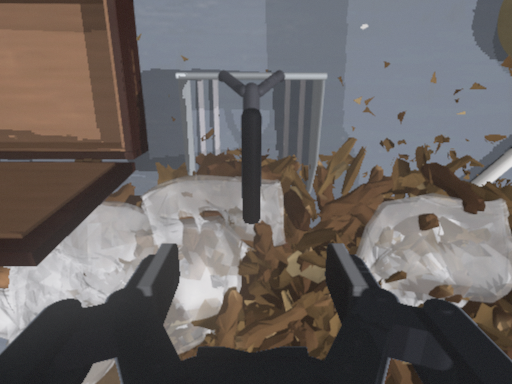

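Run:
```python
from h import *
f=np.load('w12.npz');W=f['W'];d=f['d']
for v in (180,210,240):
    print(v,[tuple(np.round(W[v,u],3)) for u in (170,200,230,275,300)])
```

```text
180 [(np.float64(0.638), np.float64(0.083), np.float64(0.051)), (np.float64(0.635), np.float64(0.114), np.float64(0.06)), (np.float64(0.631), np.float64(0.143), np.float64(0.068)), (np.float64(0.634), np.float64(0.185), np.float64(0.056)), (np.float64(0.647), np.float64(0.217), np.float64(0.008))]
210 [(np.float64(0.668), np.float64(0.082), np.float64(0.054)), (np.float64(0.67), np.float64(0.111), np.float64(0.049)), (np.float64(0.659), np.float64(0.143), np.float64(0.073)), (np.float64(0.661), np.float64(0.185), np.float64(0.067)), (np.float64(0.649), np.float64(0.204), np.float64(0.094))]
240 [(np.float64(0.68), np.float64(0.091), np.float64(0.095)), (np.float64(0.68), np.float64(0.118), np.float64(0.094)), (np.float64(0.684), np.float64(0.144), np.float64(0.084)), (np.float64(0.697), np.float64(0.188), np.float64(0.059)), (np.float64(0.706), np.float64(0.216), np.float64(0.04))]
```

>>> play_rows --plan '[[[0, 0.03, -0.0014, 0.0019, 0.1], [0, 0.06, -0.0014, 0.0019, 0.1], [0, 0.0745, -0.0014, 0.0019, 0.1], [0, 0.0745, -0.0014, 0.0019, 0.1], [0.8, 0.0745, -0.0014, 0.0019, 0.1], [1, 0.0745, -0.0014, 0.0019, 0.1], [1, 0.0745, -0.0014, 0.0019, 0.1], [1, 0.0745, -0.0014, 0.0019, 0.1], [1, 0.0745, -0.0014, 0.0019, 0.1], [1, 0.0745, -0.0014, 0.0019, 0.1]]]' --grip_force 120

```text
clock: 12.15
position: [0.6333, 0.1612, 0.0978]
ee_rot: [0.71, -0.006, 0.704, 0.007]
contact_force: [-1.4, 0.6, 3.7]
width: 0.009
```

>>> play_rows --plan '[[[1, -0.015, 0, -0.01, 0], [1, -0.04, 0, -0.04, 0], [1, -0.08, 0, -0.09, 0], [1, -0.08, 0, -0.14, 0], [1, -0.08, 0, -0.19, 0], [1, -0.08, 0, -0.22, 0], [1, -0.08, 0, -0.22, 0], [1, -0.08, 0, -0.22, 0]]]'

```text
clock: 12.95
position: [0.4115, 0.1569, 0.1769]
ee_rot: [0.71, -0.006, 0.704, 0.008]
contact_force: [0.8, -0.5, -2.1]
width: 0.0089
```

Run:
```python
from h import *
goto((0.3485,-0.3021,0.18)); wcloud('w13'); tilt('w13')
```

```text
tool axes x [ 0.0094  0.0024 -1.    ] y [-0.0196  0.9998  0.0022] z [0.9998 0.0196 0.0095] y-heading 91.12381702567174
from [0.4115 0.1569 0.1769] shift [-0.0048 -0.4576 -0.072 ] q [ 0.2055  0.0844  1.8206  0.0005  1.2269 -1.385 ] t 12.95 F [ 0.8121 -0.4925 -2.1018] w 0.008873797335484592
bar slope deg (nose-up +) 1.4448221345327745 n 1929
```

View pics/w13.png

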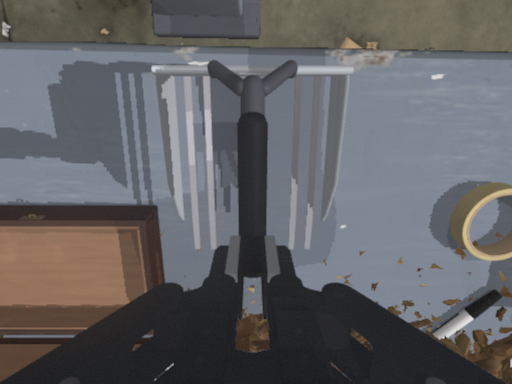

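>>> play_rows --plan '[[[1, -0.003, -0.03, -0.05, 0], [1, -0.005, -0.07, -0.072, 2], [1, -0.005, -0.12, -0.072, 4], [1, -0.005, -0.17, -0.072, 6.8], [1, -0.005, -0.22, -0.072, 6.8], [1, -0.005, -0.27, -0.072, 6.8], [1, -0.005, -0.32, -0.072, 6.8], [1, -0.005, -0.37, -0.072, 6.8], [1, -0.005, -0.42, -0.072, 6.8], [1, -0.005, -0.4576, -0.072, 6.8], [1, -0.005, -0.4576, -0.072, 6.8], [1, -0.005, -0.4576, -0.072, 6.8]]]'

```text
clock: 14.2
position: [0.35, -0.3034, 0.1795]
ee_rot: [0.709, 0.038, 0.703, -0.034]
contact_force: [-0.5, 0.8, -2.9]
width: 0.0086
```

Run:
```python
from h import *
goto((0.3485,-0.3021,0.098)); im,d=manip.get_image('top'); save('t2',cv2.resize(im[150:280,330:450],None,fx=5,fy=5)); wcloud('w14'); tilt('w14')
```

```text
tool axes x [ 0.0094  0.0041 -0.9999] y [0.1019 0.9948 0.005 ] z [ 0.9947 -0.1019  0.0089] y-heading 84.15117461290784
from [ 0.35   -0.3034  0.1795] shift [ 0.0815  0.0007 -0.0023] q [-0.8731  0.1205  1.7714  0.0104  1.2468 -2.3451] t 14.2 F [-0.4875  0.797  -2.9134] w 0.008582713946258393
bar slope deg (nose-up +) 1.2015733914298627 n 1934
```

View pics/w14.png

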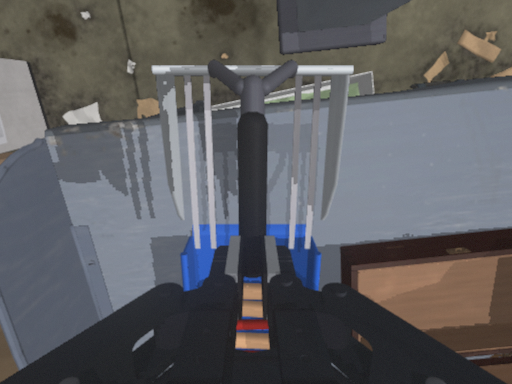

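View pics/t2.png

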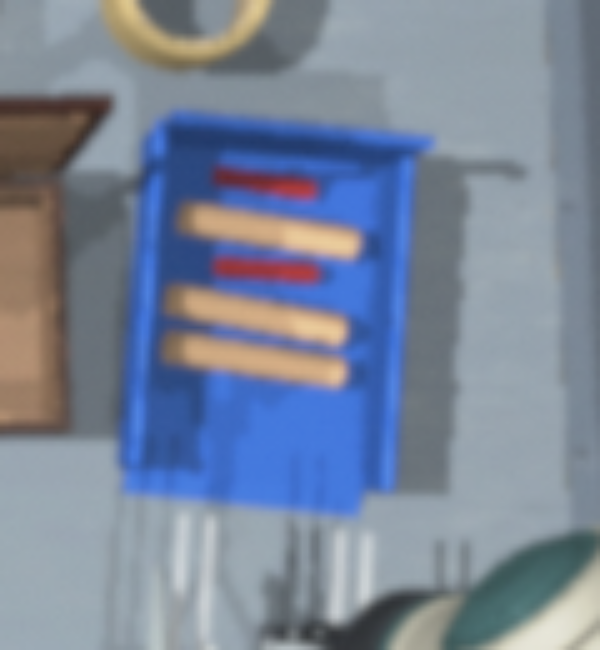

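>>> play_rows --plan '[[[1, 0.03, 0.0007, -0.0023, -0.15], [1, 0.06, 0.0007, -0.0023, -0.15], [1, 0.072, 0.0007, -0.0023, -0.15], [1, 0.078, 0.0007, -0.0023, -0.15], [1, 0.081, 0.0007, -0.0023, -0.15], [1, 0.084, 0.0007, -0.0023, -0.15], [1, 0.084, 0.0007, -0.0023, -0.15]]]' --grip_force 20

```text
clock: 15.0
position: [0.3505, -0.2994, 0.098]
ee_rot: [0.711, 0.036, 0.701, -0.033]
contact_force: [2.3, 4.7, 7.6]
width: 0.0085
```

Run:
```python
from h import *
goto((0.3485,-0.3021,0.098)); wcloud('w15'); tilt('w15')
P=cloud('top',np.load('top0.npy'));print([P[v,390] for v in (285,290,294,298)])
```

```text
tool axes x [ 0.0139  0.0041 -0.9999] y [0.0972 0.9952 0.0054] z [ 0.9952 -0.0973  0.0135] y-heading 84.4193097093783
from [ 0.3505 -0.2994  0.098 ] shift [-0.     -0.0029 -0.0017] q [-0.8695  0.1912  1.9091  0.0155  1.0354 -2.3507] t 15.0 F [2.3328 4.7196 7.6001] w 0.00849893347214393
bar slope deg (nose-up +) 0.4079688928042554 n 1932
[array([ 0.3251, -0.3453,  0.0032]), array([ 0.31  , -0.3461, -0.0015]), array([ 0.2988, -0.3436,  0.0063]), array([ 0.2106, -0.5957, -0.9037])]
```

>>> play_rows --plan '[[[1, 0, 0, 0, 0], [1, 0, 0, 0, 0], [1, -0.007, -0.0025, -0.001, 0], [1, -0.007, -0.003, 0.0, 0]]]' --grip_force 120

```text
clock: 15.45
position: [0.3502, -0.3035, 0.1059]
ee_rot: [0.711, 0.035, 0.701, -0.033]
contact_force: [-0.1, -0.2, -2.1]
width: 0.0086
```

Run:
```python
from h import *
goto((0.4131,-0.3086,0.104))
```

```text
tool axes x [ 0.0145  0.0019 -0.9999] y [0.0971 0.9953 0.0033] z [ 0.9952 -0.0971  0.0142] y-heading 84.42742692443694
from [ 0.3502 -0.3035  0.1059] shift [0.0028 0.001  0.0631] q [-0.8751  0.1851  1.894   0.0142  1.0548 -2.3555] t 15.45 F [-0.0743 -0.2455 -2.148 ] w 0.008631539886491207
```

>>> play_rows --plan '[[[1, 0.001, 0.001, 0.02, 0.1], [1, 0.002, 0.001, 0.04, 0.1], [1, 0.003, 0.001, 0.063, 0.1], [1, 0.003, 0.001, 0.063, 0.1], [1, 0.003, 0.001, 0.063, 0.1]]]'

```text
clock: 15.95
position: [0.4126, -0.3085, 0.1033]
ee_rot: [0.711, 0.036, 0.702, -0.034]
contact_force: [0.3, 0.2, -1.9]
width: 0.0084
```

Run:
```python
from h import *
goto((0.4131,-0.3086,0.102)); im,d,W=wcloud('w16'); tilt('w16')
im,d=manip.get_image('top'); save('t3',cv2.resize(im[150:280,330:450],None,fx=5,fy=5,interpolation=cv2.INTER_CUBIC));
im,d=manip.get_image('side'); save('s3',cv2.resize(im[220:330,220:360],None,fx=5,fy=5,interpolation=cv2.INTER_CUBIC));
```

```text
tool axes x [ 0.0129  0.0027 -0.9999] y [0.0981 0.9952 0.0039] z [ 0.9951 -0.0982  0.0126] y-heading 84.36769608275712
from [ 0.4126 -0.3085  0.1033] shift [ 0.0013 -0.0001  0.0005] q [-0.7856  0.2612  1.7943  0.0125  1.0789 -2.2639] t 15.95 F [ 0.2915  0.238  -1.9303] w 0.008354727998977032
bar slope deg (nose-up +) 1.4776910089740478 n 1926
```

View pics/w16.png

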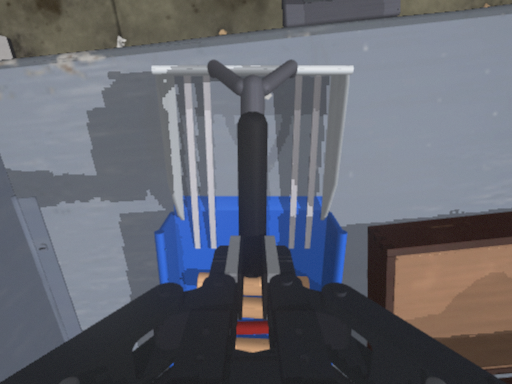

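View pics/t3.png

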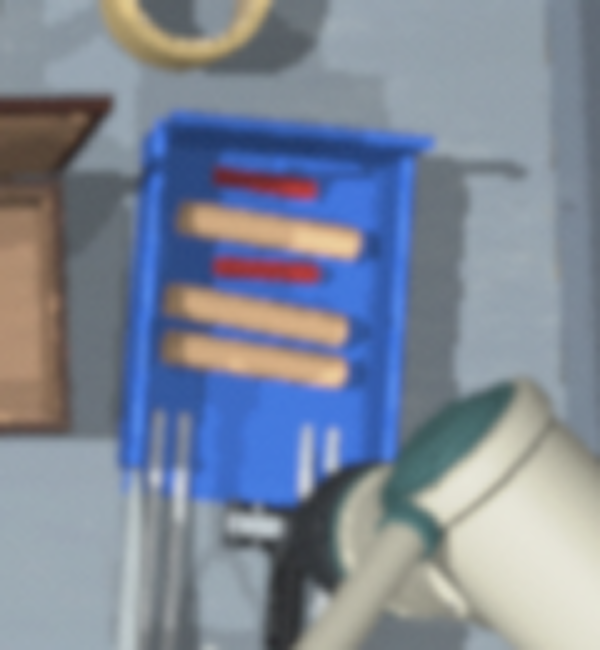

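View pics/s3.png

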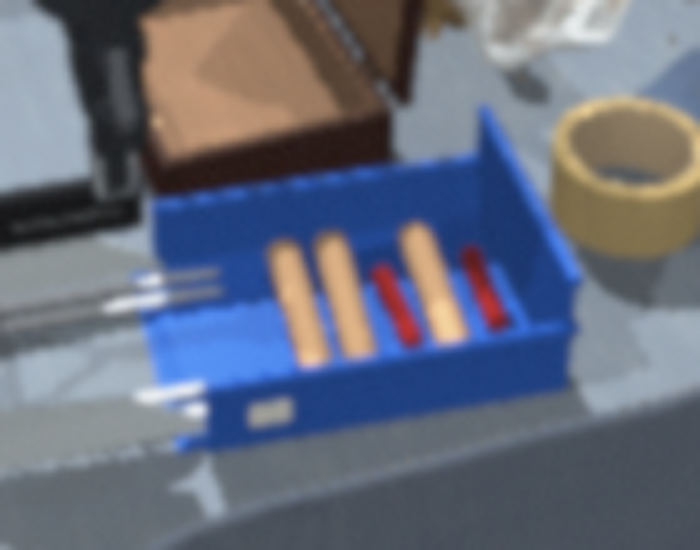

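>>> play_rows --plan '[[[1, 0.001, 0, 0.01, 0], [1, 0.001, 0, 0.02, 0], [1, 0.0015, 0, 0.03, 0], [1, 0.002, 0, 0.04, 0], [1, 0.002, 0, 0.05, 0], [1, 0.003, 0, 0.06, 0], [1, 0.004, 0, 0.06, 0], [1, 0.006, 0, 0.06, 0], [1, 0.007, 0, 0.06, 0], [1, 0.007, 0, 0.06, 0]]]'

```text
clock: 17.1
position: [0.4683, -0.314, 0.1019]
ee_rot: [0.709, 0.035, 0.704, -0.034]
contact_force: [-14.8, 3.4, 27.5]
width: 0.0084
```

Run:
```python
from h import *
goto((0.4728,-0.3145,0.102)); im,d,W=wcloud('w17'); tilt('w17')
im,d=manip.get_image('side'); save('s4',cv2.resize(im[220:330,220:360],None,fx=5,fy=5,interpolation=cv2.INTER_CUBIC));
```

```text
tool axes x [ 0.007   0.0015 -1.    ] y [0.0975 0.9952 0.0022] z [ 0.9952 -0.0975  0.0068] y-heading 84.40315318520013
from [ 0.4683 -0.314   0.1019] shift [-0.0001 -0.      0.0045] q [-0.7182  0.3317  1.6906  0.0064  1.115  -2.1941] t 17.1 F [-14.8482   3.3862  27.5329] w 0.008402897194360118
bar slope deg (nose-up +) 0.019444905840666646 n 1687
```

View pics/s4.png

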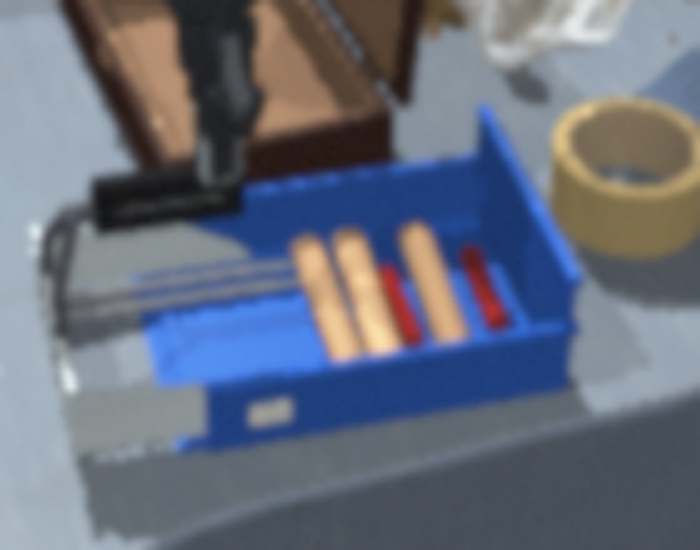

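>>> play_rows --plan '[[[1, 0.001, 0, 0.008, 0], [1, 0.001, 0, 0.016, 0], [1, 0.0015, 0, 0.024, 0], [1, 0.0015, 0, 0.032, 0], [1, 0.0015, 0, 0.04, 0], [1, 0.0015, 0, 0.048, 0], [1, 0.0015, 0, 0.056, 0], [1, 0.0015, 0, 0.06, 0], [1, 0.0015, 0, 0.06, 0]]]'

```text
clock: 18.1
position: [0.532, -0.3212, 0.1084]
ee_rot: [0.712, 0.033, 0.7, -0.036]
contact_force: [-3.2, 4.8, 5.0]
width: 0.0082
```

Run:
```python
from h import *
goto((0.5753,-0.3247,0.102)); 
im,d=manip.get_image('side'); save('s5',cv2.resize(im[220:330,220:360],None,fx=5,fy=5,interpolation=cv2.INTER_CUBIC));
```

```text
tool axes x [ 0.0167 -0.004  -0.9999] y [ 0.0974  0.9952 -0.0023] z [ 0.9951 -0.0973  0.017 ] y-heading 84.41216392109254
from [ 0.532  -0.3212  0.1084] shift [0.0072 0.0008 0.0434] q [-0.6597  0.3993  1.5626  0.0077  1.164  -2.136 ] t 18.1 F [-3.1905  4.8197  5.0387] w 0.008242026504061056
```

View pics/s5.png

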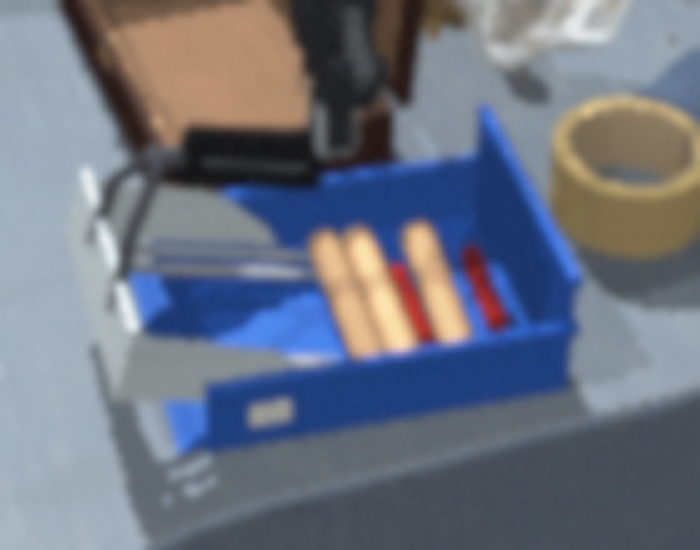

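Run:
```python
from h import *
im,d,W=wcloud('w18'); tilt('w18')
im,d=manip.get_image('side'); save('s6',cv2.resize(im[220:330,230:350],None,fx=6,fy=6,interpolation=cv2.INTER_CUBIC))
P=cloud('side',d).reshape(-1,3);c=im.reshape(-1,3).astype(int)
th=np.radians(-5.7);t=np.array([np.cos(th),np.sin(th)]);n=np.array([-t[1],t[0]])
w=np.array([.642,-.3314])
q=(P[:,:2]-w);X=q@t*1000+105;Y=q@n*1000;Z=P[:,2]*1000
tan=(c[:,0]>170)&(c[:,1]>100)&(c[:,2]<180)&(abs(Y)<72)&(X>-60)&(X<110)&(c[:,0]>c[:,2]+40)
for lo in range(-60,60,20):
    m=tan&(Y>lo)&(Y<lo+20); h=np.histogram(X[m],bins=np.arange(-40,112,8)); print(lo,h[0])
    for b in range(-40,112,8):
        k=m&(X>=b)&(X<b+8)
        if k.sum()>3: print('   ',b,k.sum(),Z[k].max().round(1),end='')
    print()
np.savez('s6.npz',X=X,Y=Y,Z=Z,c=c)
```

```text
bar slope deg (nose-up +) -11.883346363398063 n 1423
-60 [ 0  0  0  0  6 10  4  3  5  0  1  6  2  0  0  0  0  0]
    -8 6 26.6    0 10 26.8    8 4 24.1    24 5 23.7    48 6 25.0
-40 [ 0  0  0  0 11 17 11 18 13  4  3 18 12  0  0  0  0  0]
    -8 11 25.4    0 17 27.5    8 11 25.4    16 18 24.1    24 13 24.7    32 4 20.0    48 18 24.4    56 12 23.4
-20 [ 0  0  0  0 12 14  8 17 13  4  0 19 10  0  0  0  0  0]
    -8 12 26.4    0 14 29.6    8 8 28.0    16 17 25.7    24 13 23.9    32 4 16.6    48 19 26.0    56 10 23.1
0 [ 0  0  0  0  5 13  8 16 12  4  0 14 14  1  0  0  0  0]
    -8 5 24.4    0 13 26.8    8 8 26.5    16 16 25.6    24 12 24.5    32 4 20.7    48 14 23.9    56 14 25.0
20 [ 0  0  0  0  5 12 12 13 13  0  0  8 17  3  0  0  0  0]
    -8 5 24.6    0 12 27.2    8 12 26.0    16 13 25.7    24 13 24.9    48 8 23.3    56 17 24.3
40 [0 0 0 0 0 7 2 7 6 0 0 1 2 0 0 0 0 0]
    0 7 26.4    16 7 23.6    24 6 22.8
```

View pics/w18.png

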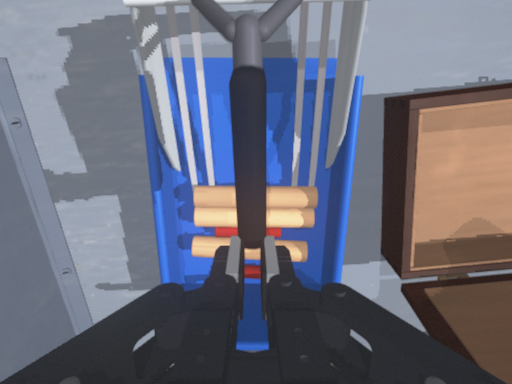

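View pics/s6.png

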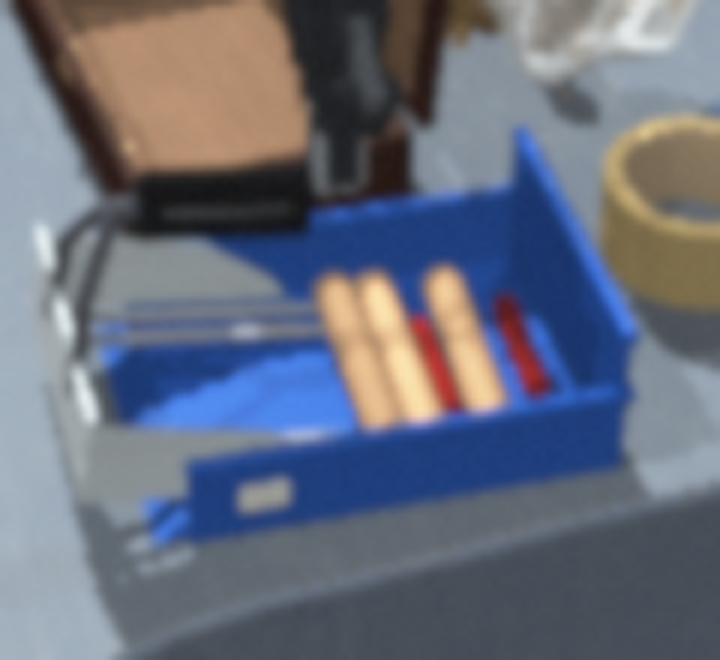

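>>> play_rows --plan '[[[0.86, 0.0, 0, -0.005, 0], [0.842, 0.002, 0, -0.012, 0], [0.841, 0.003, 0, -0.02, 0], [0.84, 0.004, 0, -0.025, 0], [0.84, 0.0045, 0, -0.025, 0], [0.84, 0.005, 0, -0.025, 0]]]' --grip_force 20

```text
clock: 18.85
position: [0.5091, -0.3194, 0.1002]
ee_rot: [0.713, 0.033, 0.7, -0.035]
contact_force: [6.0, 2.0, 10.5]
width: 0.0138
```

Run:
```python
from h import *
goto((0.5753,-0.3247,0.102)); 
im,d,W=wcloud('w19'); tilt('w19')
im,d=manip.get_image('side'); save('s7',cv2.resize(im[220:330,230:350],None,fx=6,fy=6,interpolation=cv2.INTER_CUBIC))
```

```text
tool axes x [ 0.0178 -0.0044 -0.9998] y [ 0.0966  0.9953 -0.0027] z [ 0.9952 -0.0965  0.0181] y-heading 84.45617343760432
from [ 0.5091 -0.3194  0.1002] shift [-0.0006  0.0011  0.0665] q [-0.6812  0.3774  1.6215  0.0086  1.126  -2.1589] t 18.85 F [ 6.0345  1.9802 10.543 ] w 0.013769677200021
bar slope deg (nose-up +) 3.1376338185502566 n 368
```

View pics/w19.png

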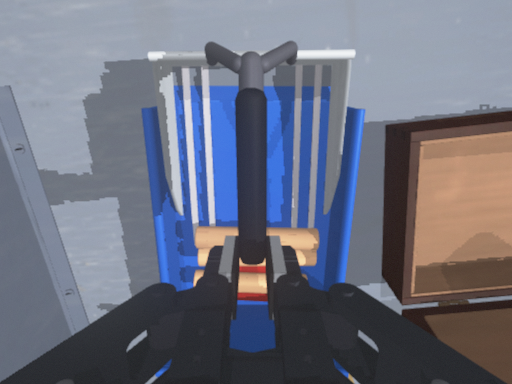

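View pics/s7.png

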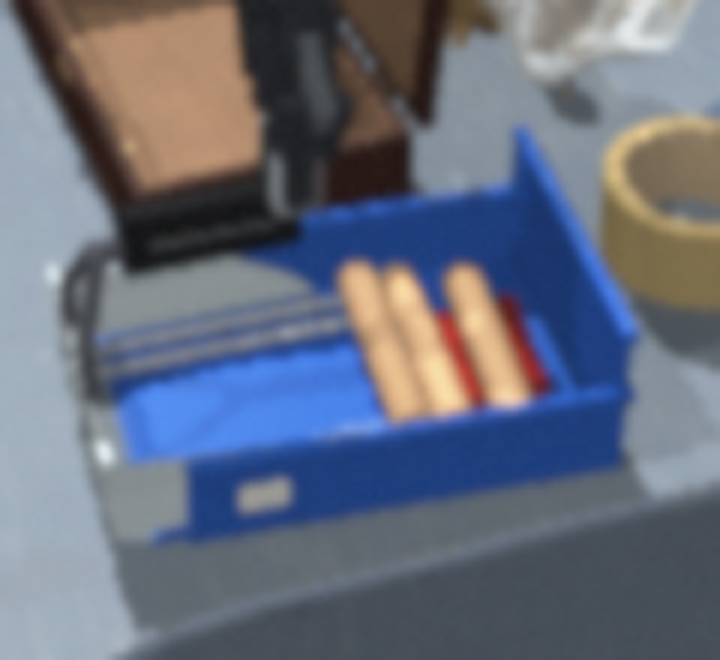

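>>> play_rows --plan '[[[0.84, -0.001, 0.0005, 0, 0], [0.84, -0.0015, 0.001, 0, 0], [1, -0.0015, 0.001, 0, 0], [1, -0.0015, 0.001, 0, 0], [1, -0.0015, 0.001, 0, 0]]]' --grip_force 120

```text
clock: 19.45
position: [0.51, -0.3188, 0.102]
ee_rot: [0.713, 0.033, 0.699, -0.036]
contact_force: [2.2, -1.0, 3.3]
width: 0.0095
```

Run:
```python
from h import *
goto((0.5753,-0.3247,0.102)); 
im,d,W=wcloud('w20')
for v in range(100,235,15): print(v,W[v,251],im[v,251])
```

```text
tool axes x [ 0.0192 -0.0052 -0.9998] y [ 0.0966  0.9953 -0.0033] z [ 0.9951 -0.0965  0.0196] y-heading 84.4585696038117
from [ 0.51   -0.3188  0.102 ] shift [0.0012 0.0004 0.0656] q [-0.6796  0.3757  1.6196  0.0089  1.1281 -2.1574] t 19.45 F [ 2.235  -1.032   3.3004] w 0.009459064322116798
100 [ 0.4349 -0.3113  0.1333] [61 62 73]
115 [ 0.4411 -0.3119  0.1338] [58 61 75]
130 [ 0.4473 -0.3125  0.1348] [54 57 74]
145 [ 0.454  -0.3132  0.1343] [54 59 75]
160 [ 0.4604 -0.3138  0.1359] [55 58 74]
175 [ 0.4672 -0.3144  0.1364] [52 56 73]
190 [ 0.4745 -0.3152  0.1357] [53 56 73]
205 [ 0.4817 -0.3159  0.1364] [52 54 69]
220 [ 0.4879 -0.3164  0.1395] [54 55 69]
```

Run:
```python
from h import *
for n,r in (('w19',range(115,235,15)),('w17',range(130,235,15)),('w16',range(130,235,15))):
    W=np.load(n+'.npz')['W']; p=np.array([W[v,251] for v in r]);print(n,p[0],p[-1],np.degrees(np.polyfit(p[:,0],p[:,2],1)[0]))
    # back wall top line
    d=np.load(n+'.npz')['d']
    z=W[...,2];v,u=np.mgrid[0:384,0:512]
    for vv in range(48,76,2): print(vv,W[vv,200,2].round(4),W[vv,300,2].round(4),end=' | ')
    print()
W=np.load('w20.npz')['W']
for vv in range(40,80,2): print(vv,W[vv,200].round(4),W[vv,300,2].round(4),end=' | ')
```

```text
w19 [ 0.4401 -0.3125  0.1338] [ 0.4878 -0.3171  0.1362] 3.6977915705810225
48 -0.0008 -0.001 | 50 0.0006 0.0498 | 52 0.0501 0.0519 | 54 0.0504 0.0514 | 56 0.0512 0.0508 | 58 0.0511 0.0494 | 60 0.0491 0.0297 | 62 0.0247 0.0174 | 64 0.0115 0.0064 | 66 -0.0001 0.0075 | 68 -0.0001 0.0057 | 70 -0.0008 0.0053 | 72 0.0 0.0063 | 74 -0.0 0.0068 | 
w17 [ 0.4062 -0.3079  0.1345] [ 0.4492 -0.3122  0.1339] -0.7462903079470079
48 -0.0 -0.0011 | 50 -0.0019 0.001 | 52 0.0002 -0.0008 | 54 -0.001 -0.0011 | 56 0.0021 -0.0006 | 58 0.0011 0.0004 | 60 -0.0008 -0.0004 | 62 0.0514 0.0531 | 64 0.0526 0.052 | 66 0.0529 0.0551 | 68 0.0538 0.053 | 70 0.0521 0.0522 | 72 -0.0009 0.0072 | 74 0.001 0.0082 | 
w16 [ 0.3507 -0.3024  0.133 ] [ 0.3936 -0.3067  0.1348] 2.5090906018167134
48 0.0014 -0.0001 | 50 0.0009 -0.0 | 52 0.0 -0.0011 | 54 0.0006 -0.0003 | 56 0.0006 -0.0005 | 58 -0.0003 0.0 | 60 0.0009 -0.0008 | 62 -0.0006 -0.0008 | 64 -0.0012 -0.0001 | 66 0.0525 0.0522 | 68 0.0523 0.0528 | 70 0.0509 0.0518 | 72 0.0527 0.052 | 74 0.0188 0.0188 | 
40 [ 0.392  -0.3487  0.0001] -0.0019 | 42 [ 0.3934 -0.349   0.0001] -0.0007 | 44 [ 0.3949 -0.3491  0.0006] -0.0004 | 46 [ 0.3962 -0.3495 -0.0004] -0.0 | 48 [ 0.3977 -0.3496 -0.0001] -0.0003 | 50 [ 0.3992 -0.3497  0.0008] -0.0008 | 52 [ 0.4006 -0.3501  0.    ] 0.0483 | 54 [ 0.4069 -0.3428  0.0501] 0.0512 | 56 [ 0.4081 -0.343   0.0501] 0.0508 | 58 [ 0.4093 -0.3431  0.0506] 0.0518 | 60 [ 0.4105 -0.3433  0.05  ] 0.0497 | 62 [ 0.4107 -0.3456  0.0363] 0.0321 | 64 [ 0.4112 -0.3475  0.0253] 0.0221 | 66 [ 0.4117 -0.3496  0.0131] 0.0093 | 68 [ 0.4124 -0.352  -0.0008] 0.0049 | 70 [ 0.4139 -0.3521 -0.0003] 0.0056 | 72 [ 0.4153 -0.3526 -0.002 ] 0.0061 | 74 [ 0.4169 -0.3526 -0.0002] 0.0061 | 76 [ 0.4185 -0.3527  0.0002] 0.0062 | 78 [ 0.42   -0.3531 -0.0004] 0.0047 |
```

View pics/w20.png

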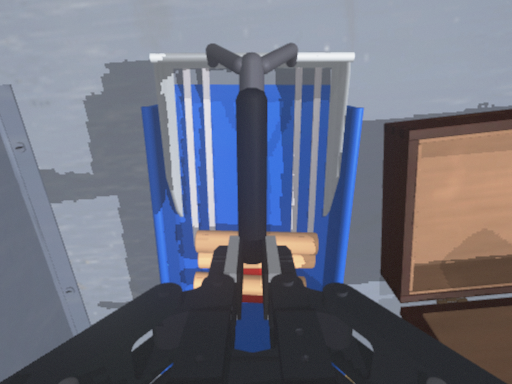

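```bash
cat >> h.py <<'E'
th=np.radians(-5.7);T=np.array([np.cos(th),np.sin(th)]);N=np.array([-T[1],T[0]]);WC=np.array([.642,-.3314])
def trayf(p):
    q=np.asarray(p)[...,:2]-WC; return np.stack([q@T*1000+105,q@N*1000,np.asarray(p)[...,2]*1000],-1).round(1)
def scan(n,us,v0,v1,st=3):
    f=np.load(n+'.npz');W=f['W'];im=f['im']
    for u in us:
        print('u',u)
        for v in range(v0,v1,st): print(' ',v,trayf(W[v,u]),im[v,u])
E
python3 - <<'E'
from h import *
scan('w20',(203,211,296,312),180,262,5)
E
```

```text
u 203
  180 [-26.9 -44.8   3.2] [ 59  90 164]
  185 [-22.6 -44.8   4.7] [ 60  89 163]
  190 [-17.5 -45.2   3.6] [ 61  89 164]
  195 [-12.5 -45.5   3.3] [ 60  89 162]
  200 [ -7.8 -45.6   3.8] [ 61  89 164]
  205 [ -3.  -45.8   4.3] [ 60  88 162]
  210 [  2.5 -46.2   3.3] [ 61  89 163]
  215 [  7.6 -46.5   3.3] [ 60  88 162]
  220 [ 12.3 -46.5   4.3] [ 58  86 161]
  225 [ 17.6 -46.9   3.9] [ 57  85 159]
  230 [ 14.1 -43.9  21.7] [127 110 121]
  235 [ 15.4 -42.9  28.7] [217 173 137]
  240 [ 18.7 -42.6  31.7] [227 186 145]
  245 [ 22.6 -42.5  33.5] [228 187 148]
  250 [ 28.1 -43.   32.5] [200 158 124]
  255 [ 37.  -44.4  25.9] [236 198 154]
  260 [ 41.2 -44.4  27.6] [242 215 166]
u 211
  180 [-29.6 -36.3  11.9] [219 219 224]
  185 [-25.2 -36.4  12.5] [218 216 224]
  190 [-20.8 -36.5  13.1] [218 217 223]
  195 [-16.2 -36.7  13.3] [217 216 222]
  200 [-11.3 -36.9  13. ] [217 216 222]
  205 [ -6.8 -37.   13.8] [215 214 220]
  210 [ -2.2 -37.1  14.4] [216 214 220]
  215 [  3.1 -37.4  13.3] [216 215 220]
  220 [  8.  -37.6  13.4] [216 214 220]
  225 [ 12.4 -37.6  14.8] [216 214 220]
  230 [ 
[... 871 characters left out ...]
[230 189 144]
  260 [43.1 40.3 23.6] [241 210 161]
u 312
  180 [-30.2  52.   12.4] [154 153 160]
  185 [-25.5  52.4  11.8] [153 153 160]
  190 [-21.1  52.6  12.8] [154 152 160]
  195 [-16.6  52.8  13.3] [152 151 158]
  200 [-11.5  53.3  12.3] [151 151 158]
  205 [-7.5 53.2 14.3] [151 150 158]
  210 [-2.7 53.5 14.4] [152 149 157]
  215 [ 2.5 54.  13.5] [151 150 157]
  220 [ 7.1 54.2 14.3] [149 148 153]
  225 [12.1 54.5 14.4] [150 148 155]
  230 [18.2 55.3 12.2] [144 144 155]
  235 [17.1 53.1 24.3] [156 123 100]
  240 [19.6 52.4 28.9] [217 174 135]
  245 [22.9 52.1 32. ] [232 192 148]
  250 [27.4 52.3 32.6] [227 185 144]
  255 [38.6 54.9 22.3] [168 134 106]
  260 [42.9 54.9 23.9] [184 145 114]
```

Run:
```python
from h import *
im=np.load('w20.npz')['im'];save('w20c',cv2.resize(im[215:320,170:340],None,fx=4.5,fy=4.5,interpolation=cv2.INTER_CUBIC))
im,d=manip.get_image('side'); save('s8',cv2.resize(im[245:310,270:345],None,fx=9,fy=9,interpolation=cv2.INTER_CUBIC))
im,d=manip.get_image('top'); save('t8',cv2.resize(im[165:250,345:425],None,fx=7,fy=7,interpolation=cv2.INTER_CUBIC))
```

```text
(no output)
```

View pics/w20c.png

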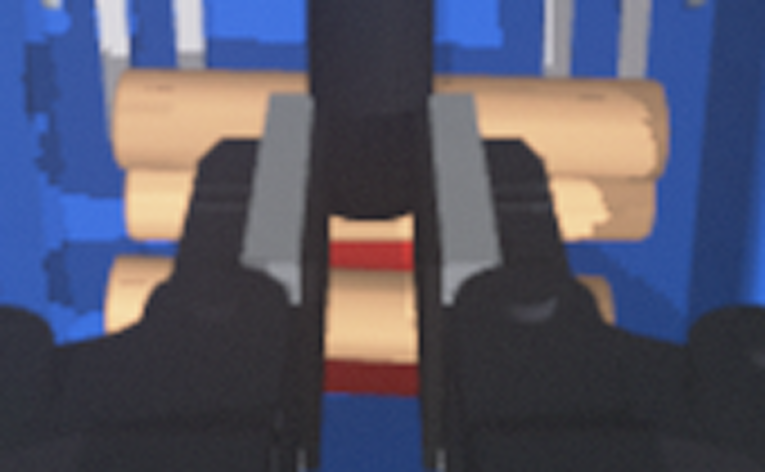

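View pics/s8.png

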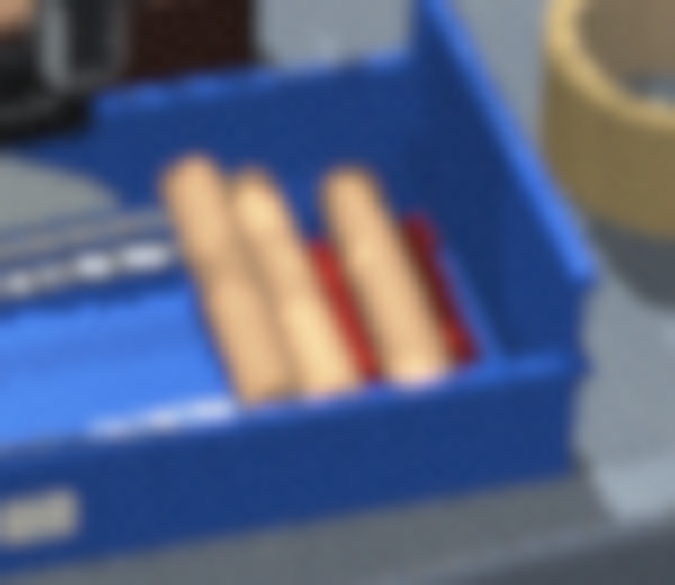

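View pics/t8.png

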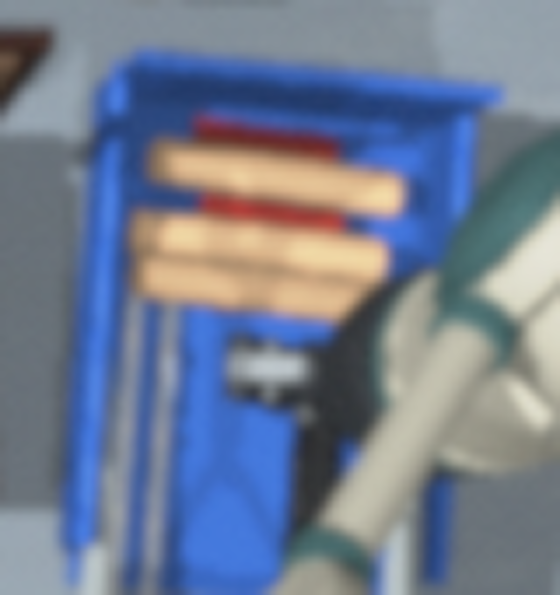

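>>> play_rows --plan '[[[1, 0.0, 0.0, -0.006, 0], [1, 0.0, 0.0, -0.012, 0], [1, 0.002, 0.0, -0.016, 0], [1, 0.004, 0.0, -0.016, 0], [1, 0.005, 0.0, -0.016, 0], [1, 0.005, 0.0, -0.016, 0]]]' --grip_force 20

```text
clock: 20.2
position: [0.4981, -0.3174, 0.1004]
ee_rot: [0.717, 0.033, 0.696, -0.037]
contact_force: [6.1, 3.6, 17.2]
width: 0.0094
```

Run:
```python
from h import *
goto((0.5753,-0.3247,0.102)); im,d,W=wcloud('w21')
scan('w21',(211,296),120,262,14)
```

```text
tool axes x [ 0.029  -0.007  -0.9996] y [ 0.0979  0.9952 -0.0041] z [ 0.9948 -0.0977  0.0295] y-heading 84.38375438516383
from [ 0.4981 -0.3174  0.1004] shift [0.0007 0.0003 0.0776] q [-0.6939  0.3574  1.6541  0.0147  1.1034 -2.1732] t 20.2 F [ 6.0773  3.6355 17.2305] w 0.009420080009364536
u 211
  120 [-91.7 -34.7   4.6] [117 140 203]
  134 [-80.6 -34.7   8.5] [177 183 216]
  148 [-69.1 -34.9  10.2] [211 211 218]
  162 [-56.9 -35.5  10. ] [218 216 223]
  176 [-44.7 -35.9  11.1] [217 216 223]
  190 [-31.9 -36.4  11.4] [215 216 222]
  204 [-19.2 -36.7  13.1] [215 213 220]
  218 [ -5.1 -37.4  12.3] [213 212 218]
  232 [  9.3 -38.   11.9] [149 147 156]
  246 [ 13.8 -35.9  29.7] [236 200 156]
  260 [ 32.5 -37.7  22.5] [214 168 134]
u 296
  120 [-92.1  36.3   5.9] [157 155 162]
  134 [-81.   36.4   9.6] [154 152 160]
  148 [-69.2  37.    9.4] [151 150 158]
  162 [-57.   37.6   9.5] [148 148 155]
  176 [-44.7  38.2  10.2] [149 146 156]
  190 [-32.7  38.4  12.9] [146 145 153]
  204 [-19.2  39.2  12.2] [145 144 151]
  218 [-5.  40.  11.3] [146 144 151]
  232 [ 9.3 40.7 11.2] [119 126 154]
  246 [15. 39. 27.] [231 191 147]
  260 [32.8 40.6 21.5] [228 186 143]
```

>>> play_rows --plan '[[[1, -0.0015, 0.0, 0, 0], [0.84, -0.0015, 0.0, 0, 0], [0.81, -0.0015, 0.0, 0, 0], [0.79, -0.0015, 0.0, 0, 0], [0.79, -0.0015, 0.0, 0, 0]]]' --grip_force 20

```text
clock: 20.75
position: [0.497, -0.317, 0.101]
ee_rot: [0.716, 0.033, 0.697, -0.036]
contact_force: [-0.0, 0.5, -0.4]
width: 0.0177
```

Run:
```python
from h import *
goto((0.5753,-0.3247,0.102)); im,d,W=wcloud('w22')
scan('w22',(211,296),120,262,14)
```

```text
tool axes x [ 0.0266 -0.0057 -0.9996] y [ 0.098   0.9952 -0.0031] z [ 0.9948 -0.0978  0.027 ] y-heading 84.37860993864957
from [ 0.497 -0.317  0.101] shift [0.0011 0.     0.0787] q [-0.6943  0.3568  1.6535  0.0141  1.1073 -2.1731] t 20.75 F [-0.0064  0.5316 -0.3514] w 0.017749687215120286
u 211
  120 [-93.4 -34.1   7.5] [170 178 216]
  134 [-81.9 -34.4   8.4] [200 205 220]
  148 [-69.8 -35.1   7.4] [217 216 222]
  162 [-57.5 -35.6   7.6] [216 215 222]
  176 [-44.9 -36.1   7.9] [216 215 222]
  190 [-32.  -36.6   8.4] [215 214 220]
  204 [-18.7 -37.    9. ] [214 212 220]
  218 [ -3.6 -38.    6.4] [211 210 217]
  232 [ 12.3 -39.    3.8] [112 117 147]
  246 [-48.1 -19.4 136. ] [53 53 67]
  260 [-48.  -17.8 148.4] [55 55 67]
u 296
  120 [-93.6  36.5   7.9] [152 151 158]
  134 [-82.1  37.    8.4] [150 147 157]
  148 [-70.2  37.6   8.2] [148 147 155]
  162 [-57.8  38.3   7.6] [146 146 154]
  176 [-45.2  38.9   7.9] [145 144 153]
  190 [-31.7  39.7   6.8] [145 144 152]
  204 [-18.7  40.2   8.4] [144 142 151]
  218 [-5.  40.8  8.8] [113 119 146]
  232 [11.8 42.2  4.1] [ 60  90 156]
  246 [-124.1    0.9  269. ] [217 171 134]
  260 [-48.4  20.4 148.7] [53 54 59]
```

View pics/w22.png

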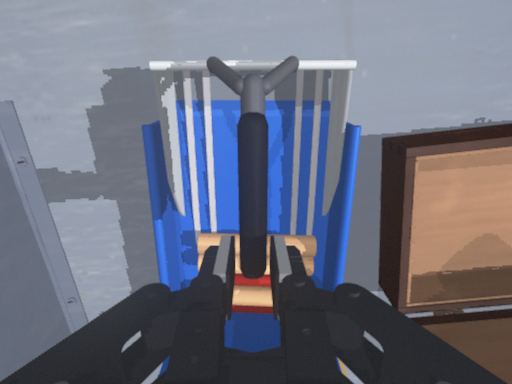

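Run:
```python
from h import *
f=np.load('w22.npz');W=f['W'];im=f['im'].astype(int)
for v in (140,165,190,205):
    row=im[v]; g=(abs(row[:,0]-row[:,2])<20)&(row[:,0]>120)
    segs=[];s=None
    for u in range(180,330):
        if g[u] and s is None:s=u
        if not g[u] and s is not None: segs.append((s,u-1));s=None
    print(v,[(a,b,trayf(W[v,(a+b)//2]).tolist()) for a,b in segs])
# rims in this image
z=W[...,2];vv,uu=np.mgrid[0:384,0:512];blue=(im[...,2]>im[...,0]+50)&(z>.043)&(z<.055)
for v in (150,180,210): 
    for lo,hi in((130,180),(330,370)):
        m=np.where(blue[v,lo:hi])[0]+lo
        if len(m): print(v,m.min(),m.max(),trayf(W[v,m.min()]),trayf(W[v,m.max()]))
# refined floor edges
```

```text
140 [(188, 193, [-76.9, -52.4, 8.7]), (207, 211, [-76.7, -36.5, 7.5]), (295, 299, [-77.0, 38.1, 8.0]), (313, 317, [-77.0, 53.4, 7.6])]
165 [(190, 194, [-54.8, -52.3, 7.7]), (208, 212, [-54.9, -36.5, 7.8]), (294, 297, [-55.0, 37.6, 7.3]), (311, 315, [-55.0, 53.3, 7.2])]
190 [(180, 181, [-34.1, -62.7, 14.8]), (192, 196, [-31.6, -52.0, 7.4]), (210, 213, [-32.0, -36.6, 8.4]), (293, 296, [-32.0, 37.8, 7.7]), (310, 314, [-32.2, 53.9, 8.0])]
205 [(180, 182, [-21.2, -62.2, 17.7]), (193, 197, [-17.3, -51.8, 8.0]), (210, 214, [-16.7, -36.5, 6.5]), (292, 296, [-17.6, 38.4, 7.9]), (309, 313, [-17.6, 54.0, 7.7])]
150 145 155 [-76.2 -78.2  46. ] [-76.2 -70.8  46.1]
150 348 358 [-76.5  70.5  45.4] [-77.   77.1  47.5]
180 148 159 [-53.2 -78.5  46.2] [-52.6 -70.8  44.1]
180 345 355 [-53.8  70.4  46.4] [-53.8  78.   46.3]
210 152 162 [-29.1 -77.6  47.6] [-27.7 -70.9  44.2]
210 341 351 [-28.9  70.1  45.6] [-30.1  77.   48.3]
```

>>> play_rows --plan '[[[1, 0, 0, 0, 0], [1, 0, 0, 0, 0], [1, 0, 0, 0, 0], [1, -0.0003, -0.0012, 0, 0], [1, 0, -0.0012, 0.008, 0], [1, 0.0002, -0.0012, 0.016, 0], [1, 0.0004, -0.0012, 0.024, 0], [1, 0.0006, -0.0012, 0.032, 0], [1, 0.0006, -0.0012, 0.032, 0]]]' --grip_force 120

```text
clock: 21.7
position: [0.5268, -0.3214, 0.1085]
ee_rot: [0.715, 0.032, 0.697, -0.037]
contact_force: [-14.0, 7.7, 39.0]
width: 0.0088
```

Run:
```python
from h import *
goto((0.5753,-0.3247,0.102)); im,d,W=wcloud('w23')
scan('w23',(211,296),120,262,14)
im,d=manip.get_image('side'); save('s9',cv2.resize(im[235:310,240:345],None,fx=7,fy=7,interpolation=cv2.INTER_CUBIC))
```

```text
tool axes x [ 0.0252 -0.008  -0.9997] y [ 0.0979  0.9952 -0.0055] z [ 0.9949 -0.0977  0.0258] y-heading 84.38224864813678
from [ 0.5268 -0.3214  0.1085] shift [0.0077 0.0015 0.0484] q [-0.6664  0.3884  1.581   0.0102  1.1475 -2.1433] t 21.7 F [-14.0208   7.6797  38.9676] w 0.008834021691970893
u 211
  120 [-61.9 -37.3   3.4] [ 65 108 208]
  134 [-49.9 -37.7   4. ] [ 64 107 206]
  148 [-40.2 -36.4  17.2] [165 172 213]
  162 [-27.9 -37.   16.9] [211 209 217]
  176 [-14.4 -37.9  14.1] [213 211 219]
  190 [ -0.7 -38.7  12.5] [213 210 217]
  204 [ 16.4 -40.5   4. ] [ 66  89 164]
  218 [ 21.  -37.8  25.8] [237 202 158]
  232 [ 36.7 -39.   22.2] [237 201 157]
  246 [ 61.4 -42.3   4.6] [112 103 130]
  260 [ 68.  -40.6  19.7] [225 184 144]
u 296
  120 [-64.3  34.   21.8] [144 142 151]
  134 [-52.7  34.8  19.8] [143 142 151]
  148 [-40.6  35.7  17.8] [142 142 149]
  162 [-28.1  36.5  16.6] [208 206 213]
  176 [-14.6  37.5  13.6] [180 178 186]
  190 [-0.6 38.5 11.1] [146 143 150]
  204 [14.9 39.9  6.7] [146 143 150]
  218 [21.9 38.1 23. ] [234 197 153]
  232 [37.2 39.2 20.6] [220 175 136]
  246 [51.3 39.8 21.5] [235 198 152]
  260 [70.  41.5 15.7] [164 129 103]
```

View pics/w23.png

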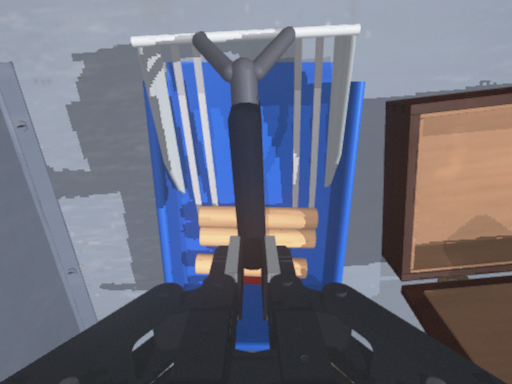

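View pics/s9.png

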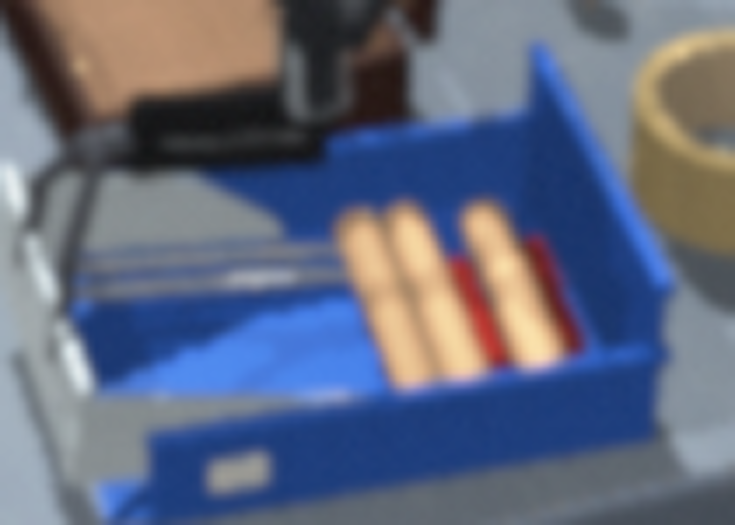

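>>> play_rows --plan '[[[1, 0.0, 0, -0.01, 0], [0.86, 0.001, 0, -0.02, 0], [0.842, 0.003, 0.0, -0.027, 0], [0.84, 0.005, 0, -0.03, 0], [0.84, 0.006, 0, -0.03, 0], [0.81, 0.006, 0, -0.03, 0], [0.79, 0.006, 0, -0.03, 0], [0.79, 0.006, 0, -0.03, 0]]]' --grip_force 20

```text
clock: 22.6
position: [0.4965, -0.3183, 0.1007]
ee_rot: [0.715, 0.033, 0.698, -0.037]
contact_force: [-0.1, -0.6, -0.3]
width: 0.0178
```

```bash
cat >> h.py <<'E'
def bars(n,vs=(110,125,140,165,190,205,220)):
    f=np.load(n+'.npz');W=f['W'];im=f['im'].astype(int)
    for v in vs:
        row=im[v]; g=(abs(row[:,0]-row[:,2])<20)&(row[:,0]>105)
        segs=[];s=None
        for u in range(175,335):
            if g[u] and s is None:s=u
            if not g[u] and s is not None:
                if 2<u-s<9: segs.append((s,u-1))
                s=None
        print(v,[trayf(W[v,(a+b)//2]).tolist() for a,b in segs])
E
python3 - <<'E'
from h import *
goto((0.5753,-0.3247,0.102)); im,d,W=wcloud('w24');bars('w24')
E
```

```text
tool axes x [ 0.0237 -0.0071 -0.9997] y [ 0.0978  0.9952 -0.0048] z [ 0.9949 -0.0977  0.0243] y-heading 84.38475587784477
from [ 0.4965 -0.3183  0.1007] shift [0.0006 0.0013 0.079 ] q [-0.6944  0.3583  1.6517  0.0108  1.1088 -2.172 ] t 22.6 F [-0.1374 -0.588  -0.3321] w 0.017790555577440352
110 [[-102.0, -54.8, 8.2], [-102.0, -39.3, 7.4], [-102.2, 35.5, 7.5], [-102.3, 51.0, 8.0]]
125 [[-89.9, -54.7, 8.7], [-89.9, -38.9, 8.0], [-90.1, 35.2, 7.7], [-90.2, 51.0, 7.9]]
140 [[-77.3, -54.0, 7.9], [-77.4, -38.6, 8.2], [-77.6, 35.8, 8.2], [-77.6, 51.1, 7.7]]
165 [[-58.4, -64.7, 19.2], [-55.6, -53.5, 8.6], [-55.3, -38.9, 7.2], [-55.9, 36.0, 8.2], [-55.8, 51.8, 7.5]]
190 [[-37.4, -64.8, 22.3], [-32.4, -54.2, 8.0], [-32.6, -38.9, 8.4], [-32.7, 36.3, 7.8], [-32.8, 51.5, 7.9]]
205 [[-22.5, -64.9, 19.3], [-17.8, -54.2, 7.6], [-18.0, -38.6, 8.0], [-18.7, 35.9, 8.8], [-18.6, 51.4, 8.5], [-21.1, 63.5, 14.5]]
220 [[-2.4, -54.3, 6.9], [-3.0, -38.3, 8.0], [-2.6, 36.0, 6.3], [-3.2, 51.7, 7.4]]
```

View pics/w24.png

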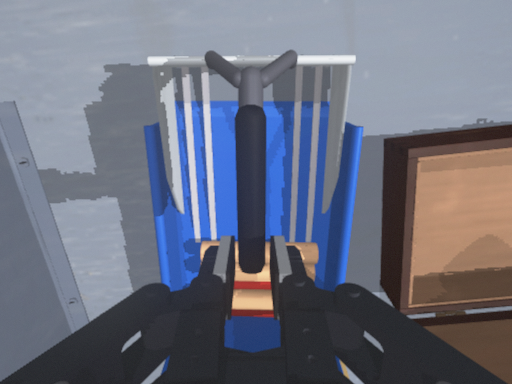

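>>> play_rows --plan '[[[1, 0, 0, 0, 0], [1, 0, 0, 0, 0], [1, 0, 0, 0, 0], [1, -0.0018, 0.001, 0, 0], [1, -0.0015, 0.001, 0.008, 0], [1, -0.0013, 0.001, 0.016, 0], [1, -0.0011, 0.001, 0.024, 0], [1, -0.0009, 0.001, 0.032, 0], [1, -0.0009, 0.001, 0.032, 0]]]' --grip_force 120

```text
clock: 23.55
position: [0.5303, -0.3207, 0.1023]
ee_rot: [0.715, 0.032, 0.697, -0.037]
contact_force: [1.1, -0.4, -2.4]
width: 0.009
```

Run:
```python
from h import *
goto((0.5753,-0.3247,0.102)); im,d,W=wcloud('w25');bars('w25')
im,d=manip.get_image('side'); save('s10',cv2.resize(im[235:310,240:345],None,fx=7,fy=7,interpolation=cv2.INTER_CUBIC))
```

```text
tool axes x [ 0.0252 -0.0076 -0.9997] y [ 0.0972  0.9952 -0.0051] z [ 0.9949 -0.0971  0.0259] y-heading 84.41979590357832
from [ 0.5303 -0.3207  0.1023] shift [0.0015 0.0004 0.0451] q [-0.6622  0.3971  1.5833  0.0105  1.1366 -2.1399] t 23.55 F [ 1.098  -0.4126 -2.4402] w 0.008990955322324948
110 [[-67.8, -53.5, 7.8], [-67.9, -37.7, 8.3], [-68.2, 36.3, 9.2], [-68.2, 52.1, 8.3]]
125 [[-55.6, -53.4, 8.4], [-55.7, -37.4, 8.4], [-55.9, 37.1, 7.8], [-56.0, 52.1, 8.2]]
140 [[-44.1, -63.7, 14.4], [-43.1, -53.3, 8.5], [-43.3, -37.0, 9.6], [-43.3, 36.9, 7.9], [-43.4, 52.2, 8.2]]
165 [[-23.6, -63.6, 18.1], [-21.2, -52.9, 8.8], [-21.3, -37.2, 8.7], [-21.9, 36.9, 9.6], [-21.9, 52.6, 9.4]]
190 [[-2.9, -63.3, 22.7], [2.7, -53.0, 6.7], [2.0, -37.3, 8.5], [1.4, 37.3, 8.9], [1.4, 52.5, 8.8]]
205 [[12.0, -64.2, 19.9], [16.1, -52.3, 9.8], [16.2, -36.8, 9.3], [16.0, 38.0, 8.7], [15.7, 53.4, 9.4], [13.2, 64.6, 15.3]]
220 [[28.1, -31.1, 15.9], [31.4, 37.9, 8.1], [31.1, 52.7, 8.4]]
```

View pics/w25.png

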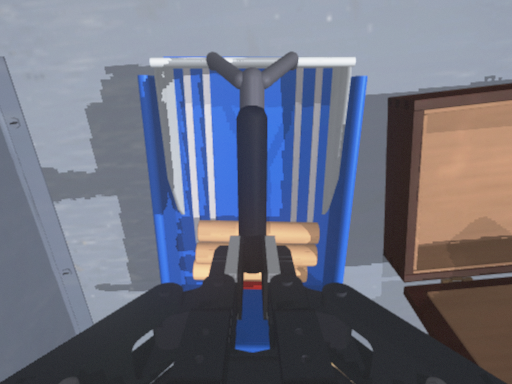

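View pics/s10.png

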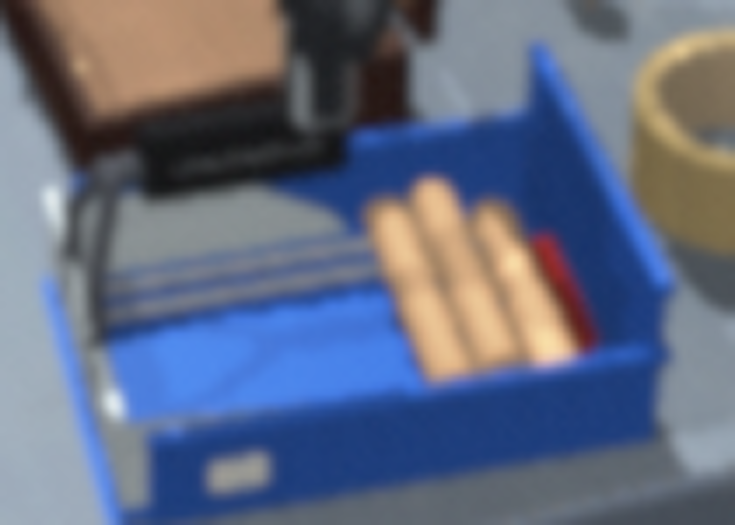

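>>> play_rows --plan '[[[1, 0.0002, 0, 0.008, 0], [1, 0.0004, 0, 0.016, 0], [1, 0.0006, 0, 0.024, 0], [1, 0.0008, 0, 0.032, 0], [1, 0.001, 0, 0.04, 0], [1, 0.001, 0, 0.04, 0]]]'

```text
clock: 24.25
position: [0.5703, -0.3245, 0.1022]
ee_rot: [0.715, 0.032, 0.697, -0.037]
contact_force: [0.2, 1.0, -1.8]
width: 0.0087
```

Run:
```python
from h import *
goto((0.5753,-0.3247,0.102)); im,d,W=wcloud('w26');bars('w26')
im,d=manip.get_image('side'); save('s11',cv2.resize(im[235:310,240:345],None,fx=7,fy=7,interpolation=cv2.INTER_CUBIC))
im,d=manip.get_image('top'); save('t11',cv2.resize(im[165:250,345:425],None,fx=7,fy=7,interpolation=cv2.INTER_CUBIC))
```

```text
tool axes x [ 0.025  -0.0075 -0.9997] y [ 0.0969  0.9953 -0.0051] z [ 0.995  -0.0967  0.0257] y-heading 84.43962316816182
from [ 0.5703 -0.3245  0.1022] shift [0.0003 0.0003 0.005 ] q [-0.6285  0.4477  1.4975  0.0094  1.1717 -2.1058] t 24.25 F [ 0.2341  0.9606 -1.81  ] w 0.008701999755360406
110 [[-27.7, -53.1, 8.7], [-27.7, -37.6, 8.1], [-28.0, 37.4, 7.9], [-28.1, 52.2, 8.4]]
125 [[-15.6, -53.1, 8.9], [-15.4, -37.4, 7.3], [-15.9, 37.2, 8.5], [-15.9, 52.3, 8.0]]
140 [[-4.2, -63.1, 16.0], [-3.0, -53.1, 8.7], [-2.8, -37.1, 7.6], [-3.3, 37.0, 8.5], [-3.3, 52.4, 7.9]]
165 [[16.4, -63.3, 18.5], [19.0, -52.8, 8.4], [18.8, -36.9, 8.9], [18.2, 37.0, 9.9], [18.4, 52.8, 8.9]]
190 [[37.2, -63.1, 22.6], [41.6, -53.0, 10.0]]
205 [[51.9, -63.9, 20.5], [51.8, 64.7, 19.0]]
220 []
```

View pics/w26.png

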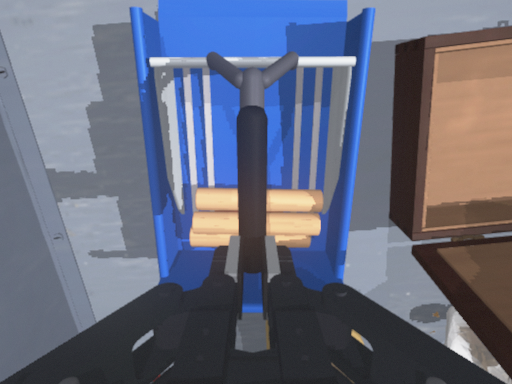

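View pics/s11.png

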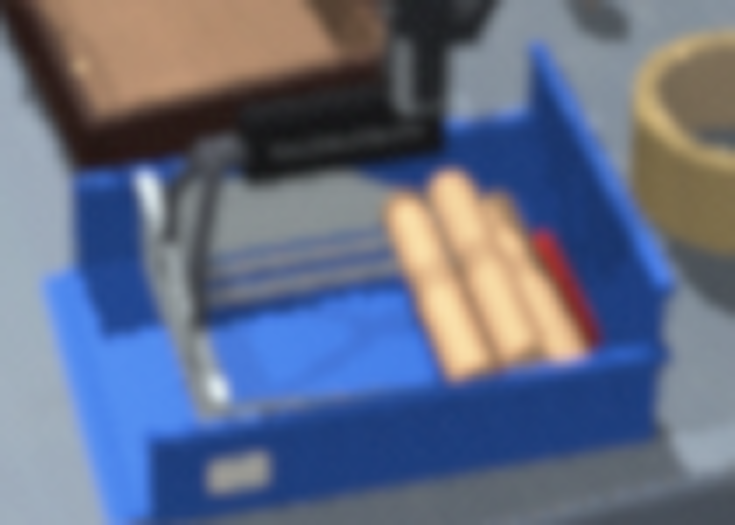

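View pics/t11.png

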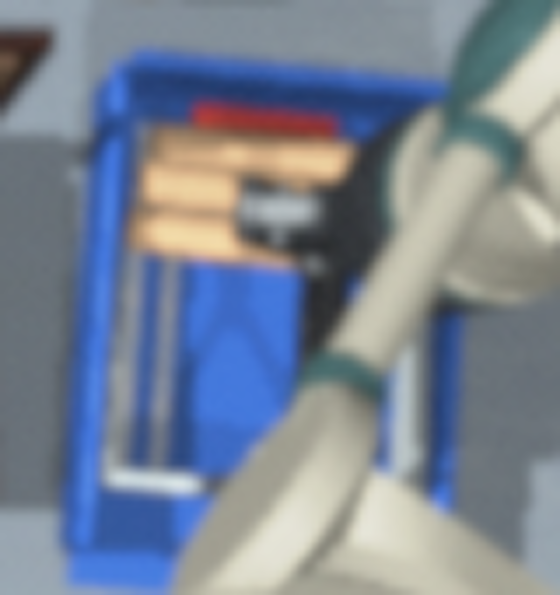

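>>> play_rows --plan '[[[1, 0.0001, 0, 0.004, 0], [1, 0.0001, 0, 0.007, 0], [1, 0.0001, 0, 0.007, 0], [1, -0.005, 0, 0.007, 0], [1, -0.01, 0, 0.006, 0], [1, -0.015, 0, 0.006, 0], [1, -0.02, 0, 0.006, 0], [1, -0.025, 0, 0.006, 0], [1, -0.025, 0, 0.006, 0]]]'

```text
clock: 25.3
position: [0.5746, -0.325, 0.1287]
ee_rot: [0.715, 0.032, 0.697, -0.037]
contact_force: [0.0, 0.1, -2.7]
width: 0.0088
```

Run:
```python
from h import *
goto((0.5753,-0.3247,0.102)); im,d,W=wcloud('w27');bars('w27',(110,140,165))
im,d=manip.get_image('side'); save('s12',cv2.resize(im[225:310,240:345],None,fx=7,fy=7,interpolation=cv2.INTER_CUBIC))
im,d=manip.get_image('top'); save('t12',cv2.resize(im[165:250,345:425],None,fx=7,fy=7,interpolation=cv2.INTER_CUBIC))
```

```text
tool axes x [ 0.0252 -0.0083 -0.9996] y [ 0.0973  0.9952 -0.0058] z [ 0.9949 -0.0971  0.0259] y-heading 84.41780456831489
from [ 0.5746 -0.325   0.1287] shift [0.0267 0.0005 0.    ] q [-0.6249  0.4333  1.4518  0.0085  1.2312 -2.1011] t 25.3 F [ 0.0297  0.0501 -2.7242] w 0.008828348269067365
110 [[-23.3, -53.6, 33.7], [-23.4, -37.7, 34.5], [-23.8, 36.3, 35.9], [-23.9, 51.8, 36.0]]
140 [[0.4, -63.8, 40.4], [1.2, -53.0, 35.9], [1.5, -38.0, 34.1], [1.2, 37.0, 34.0], [0.9, 52.1, 35.3]]
165 [[20.8, -63.5, 44.6], [23.1, -52.8, 35.6], [23.1, -37.0, 35.6], [22.8, 37.1, 35.0], [22.9, 52.0, 34.6]]
```

View pics/w27.png

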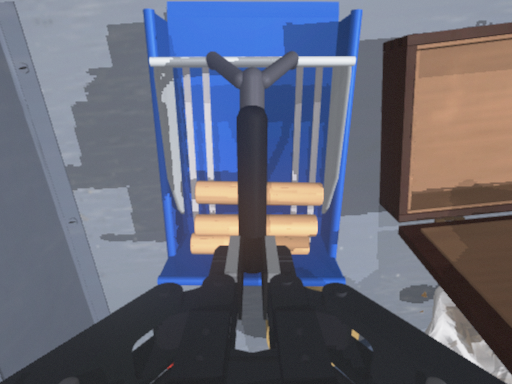

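View pics/s12.png

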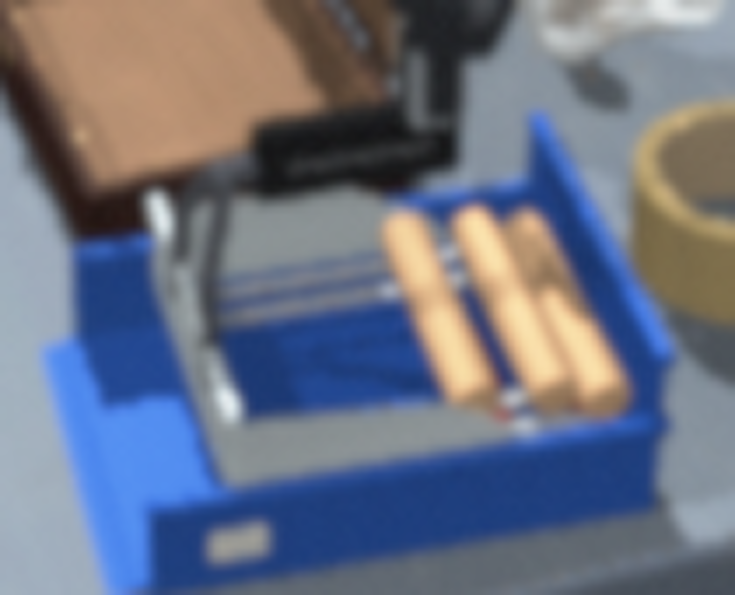

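View pics/t12.png

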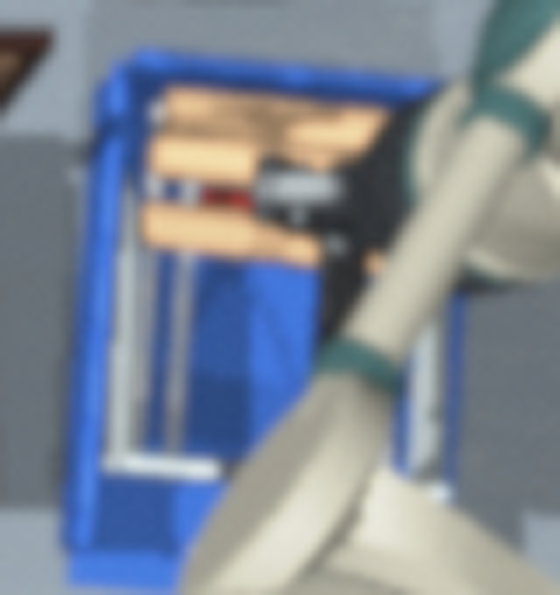

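>>> play_rows --plan '[[[1, -0.005, 0, 0.0, 0], [1, -0.01, 0, 0, 0], [1, -0.015, 0, 0, 0], [1, -0.02, 0, 0, 0], [1, -0.023, 0, 0, 0], [0.86, -0.023, 0, 0, 0], [0.845, -0.023, 0, 0, 0], [0.842, -0.023, 0, -0.001, 0], [0.842, -0.023, 0, -0.003, 0]]]' --grip_force 20

```text
clock: 26.35
position: [0.5707, -0.3242, 0.1502]
ee_rot: [0.715, 0.032, 0.698, -0.037]
contact_force: [0.1, -0.2, -2.8]
width: 0.0133
```

Run:
```python
from h import *
goto((0.5753,-0.3247,0.102)); im,d,W=wcloud('w28');bars('w28',(95,110,125,140,165))
im,d=manip.get_image('side'); save('s13',cv2.resize(im[215:310,240:345],None,fx=7,fy=7,interpolation=cv2.INTER_CUBIC))
```

```text
tool axes x [ 0.024  -0.0072 -0.9997] y [ 0.0972  0.9953 -0.0048] z [ 0.995  -0.0971  0.0246] y-heading 84.42045214845082
from [ 0.5707 -0.3242  0.1502] shift [0.0483 0.0002 0.0035] q [-0.6275  0.4143  1.4277  0.0087  1.276  -2.1034] t 26.35 F [ 0.0926 -0.1848 -2.7843] w 0.013282825155874603
95 [[-39.3, -52.9, 56.3], [-39.3, -37.5, 55.9], [-39.6, 37.1, 57.2], [-39.6, 52.5, 56.5]]
110 [[-27.5, -52.8, 56.6], [-27.5, -37.1, 56.3], [-27.8, 37.0, 56.6], [-27.8, 52.8, 55.3]]
125 [[-15.3, -52.7, 56.6], [-15.3, -36.9, 56.1], [-15.7, 36.7, 56.9], [-15.7, 52.7, 56.2]]
140 [[-3.8, -63.1, 62.7], [-2.8, -52.6, 57.3], [-2.9, -37.3, 57.1], [-3.1, 37.4, 56.7], [-3.1, 52.6, 56.5]]
165 [[17.0, -63.3, 65.0], [18.9, -52.1, 57.7], [19.0, -37.4, 57.1], [18.8, 37.6, 56.7], [18.4, 53.1, 57.6]]
```

View pics/s13.png

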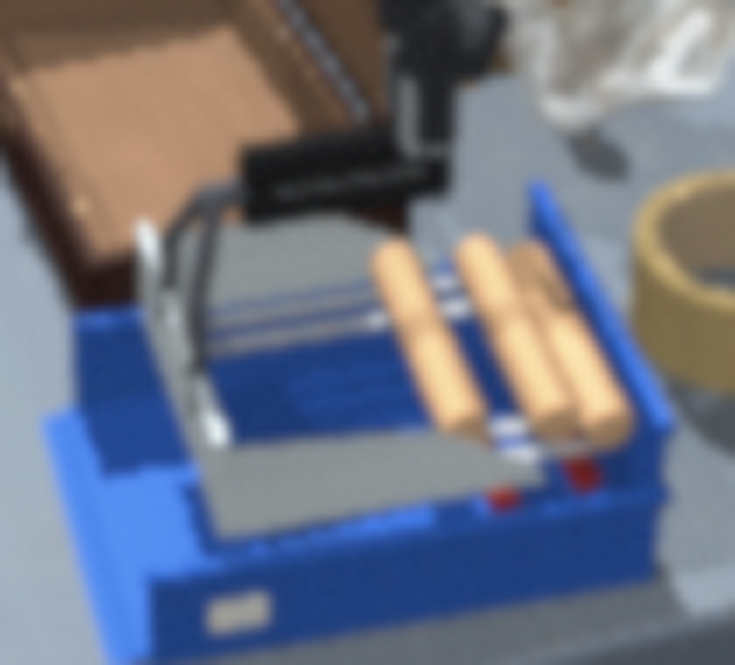

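>>> play_rows --plan '[[[0.84, 0, 0, 0, 0], [0.84, 0, 0, -0.003, 0], [0.845, 0, 0, -0.005, 0]]]'

```text
clock: 26.75
position: [0.565, -0.3236, 0.1501]
ee_rot: [0.715, 0.032, 0.698, -0.036]
contact_force: [-0.8, 0.3, -2.9]
width: 0.0138
```

Run:
```python
from h import *
goto((0.5753,-0.3247,0.102)); im,d,W=wcloud('w29');bars('w29',(95,110,125,140,165))
im,d=manip.get_image('side'); save('s14',cv2.resize(im[215:310,240:345],None,fx=7,fy=7,interpolation=cv2.INTER_CUBIC))
```

```text
tool axes x [ 0.0233 -0.007  -0.9997] y [ 0.0973  0.9952 -0.0047] z [ 0.995  -0.0972  0.0239] y-heading 84.41340802978489
from [ 0.565  -0.3236  0.1501] shift [0.0483 0.0001 0.0092] q [-0.6318  0.4071  1.4397  0.0085  1.2719 -2.1076] t 26.75 F [-0.756   0.2695 -2.856 ] w 0.013760641545226954
95 [[-45.0, -52.9, 55.7], [-45.1, -36.5, 56.2], [-45.3, 37.5, 54.7], [-45.3, 52.9, 55.2]]
110 [[-33.3, -52.6, 56.6], [-33.4, -36.9, 57.0], [-33.4, 37.3, 54.4], [-33.4, 52.2, 54.5]]
125 [[-21.2, -52.5, 57.3], [-21.0, -36.9, 55.3], [-21.3, 36.9, 56.1], [-21.3, 52.9, 55.4]]
140 [[-9.3, -63.3, 61.4], [-8.5, -52.6, 56.4], [-8.3, -37.5, 55.0], [-8.7, 37.5, 55.9], [-9.1, 52.6, 57.4]]
165 [[11.3, -63.3, 64.8], [13.6, -52.4, 55.6], [13.2, -37.3, 57.2], [13.0, 37.7, 56.7], [12.9, 52.5, 56.6]]
```

View pics/s14.png

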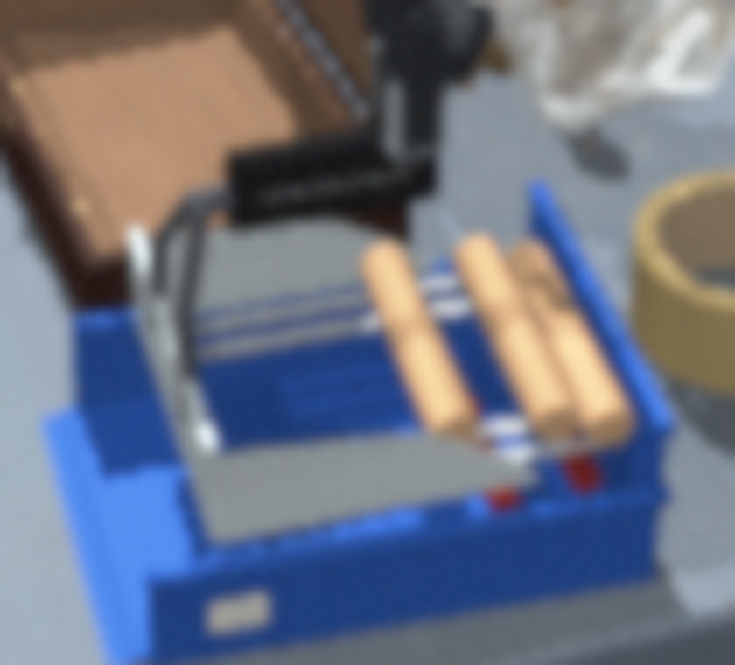

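>>> play_rows --plan '[[[0.845, 0, 0, 0.005, 0], [0.838, 0, 0, 0.005, 0], [0.838, 0, 0, 0.004, 0]]]'

```text
clock: 27.15
position: [0.5691, -0.3239, 0.1501]
ee_rot: [0.714, 0.032, 0.698, -0.036]
contact_force: [-0.6, 0.2, -3.4]
width: 0.0139
```

Run:
```python
from h import *
goto((0.5753,-0.3247,0.102)); im,d,W=wcloud('w30');bars('w30',(80,95,110,125,140,165))
im,d=manip.get_image('side'); save('s15',cv2.resize(im[215:310,240:345],None,fx=7,fy=7,interpolation=cv2.INTER_CUBIC))
```

```text
tool axes x [ 0.0231 -0.0068 -0.9997] y [ 0.0972  0.9953 -0.0046] z [ 0.995  -0.0971  0.0236] y-heading 84.4200660804656
from [ 0.5691 -0.3239  0.1501] shift [0.0482 0.     0.0051] q [-0.6285  0.4127  1.4305  0.0084  1.2757 -2.1043] t 27.15 F [-0.6469  0.2152 -3.3956] w 0.013875808846455102
80 [[-52.4, -52.5, 53.5], [-52.5, -37.1, 53.9], [-52.0, 7.3, 160.6], [-52.7, 37.2, 52.6], [-52.8, 52.5, 53.3]]
95 [[-40.9, -52.5, 53.2], [-40.9, -36.9, 53.4], [-41.1, 37.0, 52.6], [-41.2, 52.6, 52.9]]
110 [[-29.0, -52.3, 54.1], [-29.0, -37.3, 53.8], [-29.2, 37.5, 53.4], [-29.3, 52.4, 53.6]]
125 [[-16.6, -52.3, 53.6], [-16.8, -37.0, 54.3], [-17.0, 37.2, 54.0], [-17.1, 52.3, 54.5]]
140 [[-5.4, -63.1, 62.1], [-4.3, -51.8, 55.9], [-4.1, -37.6, 54.2], [-4.4, 36.9, 54.6], [-4.4, 52.4, 54.3]]
165 [[15.1, -63.0, 65.7], [17.3, -52.1, 57.2], [17.5, -37.3, 56.4], [17.0, 37.7, 56.7], [17.2, 52.7, 55.9]]
```

View pics/s15.png

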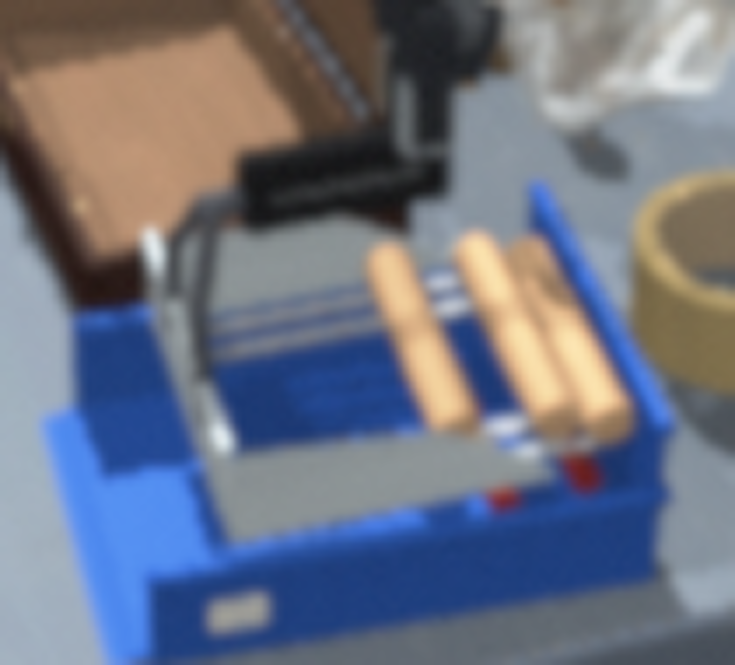

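>>> play_rows --plan '[[[0.838, 0, 0, -0.003, 0], [0.838, 0, 0, -0.006, 0], [0.838, 0, 0, -0.009, 0], [0.838, 0, 0, -0.012, 0]]]'

```text
clock: 27.65
position: [0.5564, -0.3226, 0.1498]
ee_rot: [0.714, 0.033, 0.698, -0.036]
contact_force: [0.6, -0.1, -3.1]
width: 0.0137
```

Run:
```python
from h import *
goto((0.5753,-0.3247,0.102)); im,d,W=wcloud('w31');bars('w31',(80,95,110,125,140,165))
im,d=manip.get_image('side'); save('s16',cv2.resize(im[215:310,240:345],None,fx=7,fy=7,interpolation=cv2.INTER_CUBIC))
```

```text
tool axes x [ 0.0227 -0.0067 -0.9997] y [ 0.0975  0.9952 -0.0045] z [ 0.995  -0.0974  0.0232] y-heading 84.40340245983721
from [ 0.5564 -0.3226  0.1498] shift [ 0.0483 -0.      0.0179] q [-0.6386  0.3961  1.4583  0.0085  1.265  -2.1142] t 27.65 F [ 0.5645 -0.1434 -3.0773] w 0.013697477099300276
80 []
95 [[-57.5, 2.7, 149.0], [-54.4, 20.5, 65.0]]
110 [[-41.5, -63.2, 49.8], [-40.6, -52.7, 38.9], [-40.6, -36.9, 38.4], [-40.9, 37.7, 39.2], [-40.8, 52.8, 38.1]]
125 [[-29.6, -63.0, 54.5], [-28.0, -51.9, 42.2], [-27.9, -37.1, 41.0], [-28.2, 37.2, 41.2], [-28.3, 53.0, 41.6]]
140 [[-17.6, -63.0, 58.6], [-15.2, -52.3, 44.4], [-15.3, -37.1, 45.0], [-15.1, 37.7, 42.1], [-15.4, 52.6, 43.9]]
165 [[3.0, -62.8, 62.6], [6.6, -51.9, 48.8], [6.3, -36.5, 49.7], [6.6, 38.1, 47.3], [6.1, 53.1, 49.2]]
```

View pics/s16.png

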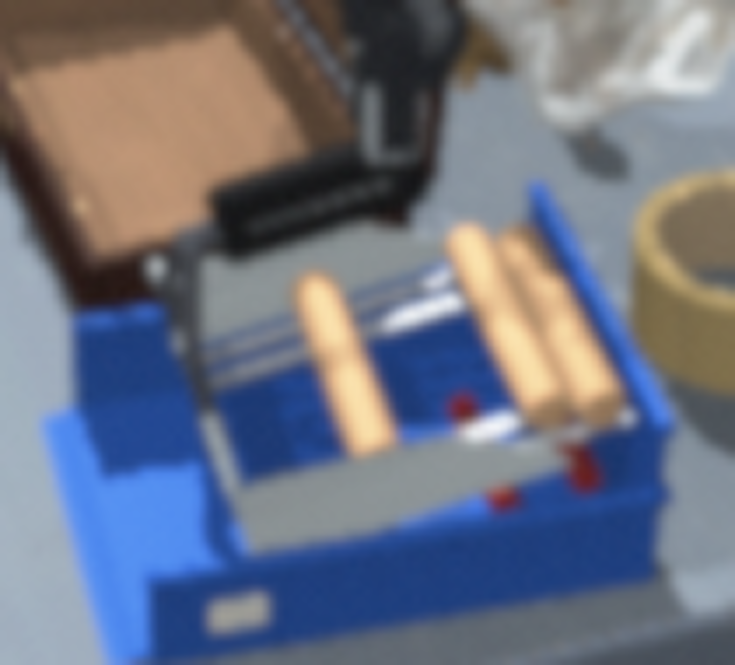

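>>> play_rows --plan '[[[1, 0, 0, -0.001, 0], [1, 0, 0, -0.002, 0], [1, 0, 0, -0.003, 0], [1, 0, 0, -0.003, 0], [1, -0.01, 0, -0.003, 0]]]' --grip_force 120

```text
clock: 28.25
position: [0.552, -0.3215, 0.1586]
ee_rot: [0.713, 0.033, 0.699, -0.036]
contact_force: [-0.1, 0.6, -4.0]
width: 0.0071
```

Run:
```python
from h import *
goto((0.5753,-0.3247,0.102)); im,d,W=wcloud('w32');bars('w32',(80,95,110,125,140,165))
im,d=manip.get_image('side'); save('s17',cv2.resize(im[205:310,240:345],None,fx=7,fy=7,interpolation=cv2.INTER_CUBIC))
```

```text
tool axes x [ 0.0194 -0.0045 -0.9998] y [ 0.0977  0.9952 -0.0025] z [ 0.995  -0.0976  0.0197] y-heading 84.39605680261225
from [ 0.552  -0.3215  0.1586] shift [ 0.0571 -0.0008  0.0224] q [-0.6413  0.3863  1.4515  0.0084  1.2855 -2.1165] t 28.25 F [-0.1372  0.6345 -4.0493] w 0.007124765199064089
80 []
95 [[-61.9, 3.4, 154.3], [-61.7, 8.4, 150.4]]
110 [[-46.3, -62.2, 58.9], [-45.2, -51.5, 44.2]]
125 [[-33.9, -62.3, 59.1], [-32.5, -51.6, 47.8]]
140 [[-22.0, -62.0, 64.4]]
165 [[-1.6, -62.2, 70.5]]
```

View pics/s17.png

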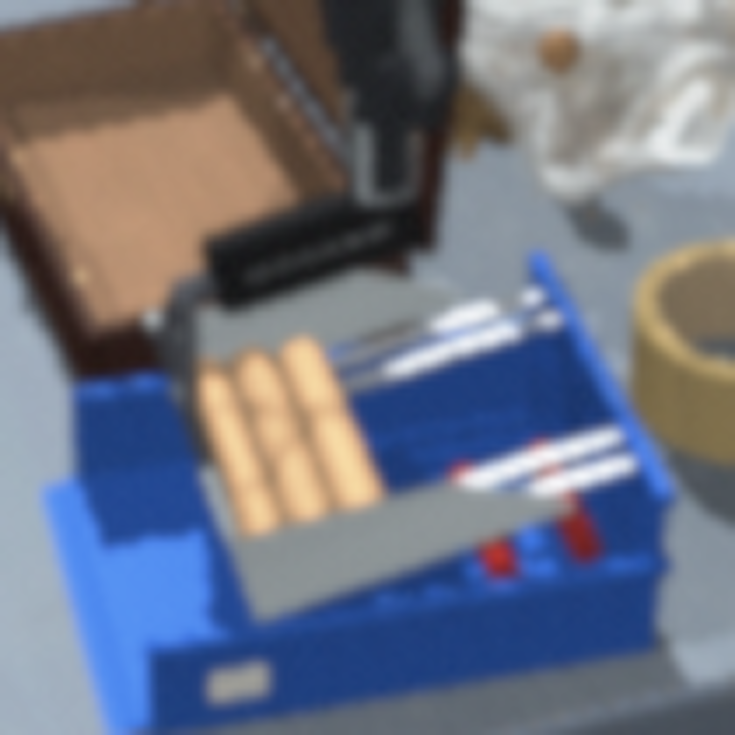

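View pics/w32.png

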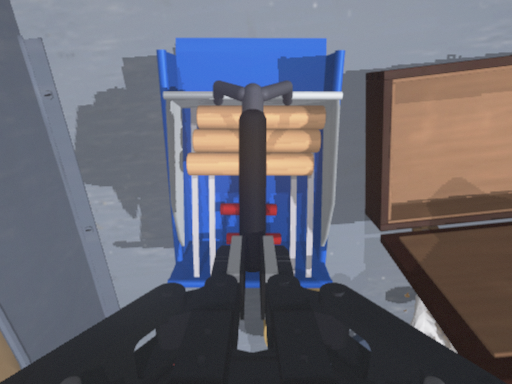

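>>> play_rows --plan '[[[1, -0.01, 0, 0, 0], [1, -0.03, 0, 0, 0], [1, -0.055, 0, -0.003, 0], [1, -0.08, 0, -0.01, 0], [1, -0.095, 0, -0.02, 0], [1, -0.1, 0, -0.032, 0], [1, -0.1, 0, -0.044, 0], [1, -0.1, 0, -0.056, 0], [1, -0.1, 0, -0.064, 0], [1, -0.1, 0, -0.07, 0], [1, -0.1, 0, -0.07, 0]]]'

```text
clock: 29.45
position: [0.4806, -0.3149, 0.2594]
ee_rot: [0.715, 0.033, 0.698, -0.037]
contact_force: [-0.3, 0.1, -3.3]
width: 0.0067
```

Run:
```python
from h import *
goto((0.48,-0.077,0.22)); im,d,W=wcloud('w33')
im,d=manip.get_image('side'); save('s18',cv2.resize(im[155:320,200:360],None,fx=4.5,fy=4.5,interpolation=cv2.INTER_CUBIC))
```

```text
tool axes x [ 0.0234 -0.0075 -0.9997] y [ 0.0982  0.9952 -0.0051] z [ 0.9949 -0.098   0.024 ] y-heading 84.3646715939513
from [ 0.4806 -0.3149  0.2594] shift [ 0.0376  0.2369 -0.0248] q [-0.7077  0.2355  1.4245  0.0096  1.459  -2.1811] t 29.45 F [-0.3105  0.1137 -3.3302] w 0.006748670897123053
```

View pics/s18.png

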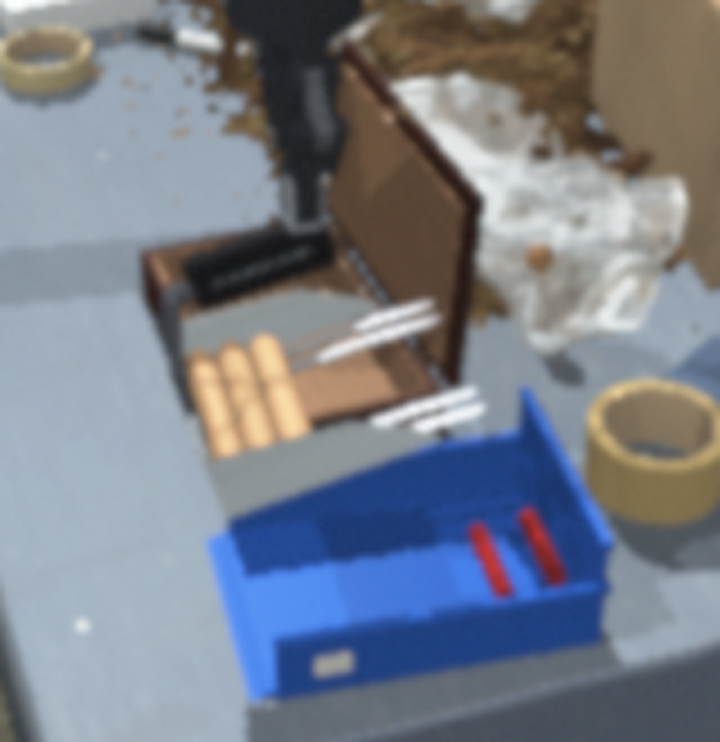

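>>> play_rows --plan '[[[1, 0, 0.01, -0.002, 0], [1, 0, 0.03, -0.005, 0], [1, 0, 0.06, -0.008, -1], [1, 0, 0.095, -0.012, -2], [1, 0, 0.13, -0.015, -3], [1, 0, 0.165, -0.018, -4], [1, 0, 0.195, -0.021, -5], [1, 0, 0.22, -0.024, -5.6], [1, 0, 0.233, -0.025, -5.6], [1, 0, 0.237, -0.025, -5.6], [1, 0, 0.237, -0.025, -5.6]]]'

```text
clock: 30.65
position: [0.4802, -0.0766, 0.2578]
ee_rot: [0.716, -0.003, 0.698, -0.003]
contact_force: [0.3, 0.2, -2.8]
width: 0.0073
```

Run:
```python
from h import *
goto((0.489,-0.077,0.165)); im,d,W=wcloud('w34')
z=W[...,2];v,u=np.mgrid[0:384,0:512]
print([ (vv,W[vv,uu].round(3)) for uu in (60,450) for vv in range(60,330,18)])
im,d=manip.get_image('side'); save('s19',cv2.resize(im[135:300,200:360],None,fx=4.5,fy=4.5,interpolation=cv2.INTER_CUBIC))
```

```text
tool axes x [ 0.0252 -0.0088 -0.9996] y [-0.0009  1.     -0.0088] z [0.9997 0.0011 0.0252] y-heading 90.05292629185602
from [ 0.4802 -0.0766  0.2578] shift [0.093  0.0004 0.0065] q [-0.3006  0.097   1.602  -0.001   1.416  -1.8723] t 30.65 F [ 0.2604  0.2155 -2.7763] w 0.007304258494497338
[(60, array([ 0.372, -0.323,  0.002])), (78, array([ 0.393, -0.328,  0.002])), (96, array([ 0.416, -0.333, -0.   ])), (114, array([ 0.439, -0.336,  0.004])), (132, array([ 0.463, -0.34 ,  0.005])), (150, array([ 0.488, -0.347,  0.003])), (168, array([ 0.514, -0.351,  0.004])), (186, array([ 0.541, -0.357,  0.004])), (204, array([ 0.569, -0.363,  0.003])), (222, array([ 0.598, -0.369,  0.004])), (240, array([ 0.628, -0.374,  0.005])), (258, array([ 0.64 , -0.357,  0.037])), (276, array([ 0.642, -0.334,  0.078])), (294, array([ 0.731, -0.398,  0.002])), (312, array([ 0.763, -0.401,  0.007])), (60, array([ 0.371,  0.172, -0.   ])), (78, array([0.393, 0.176, 0.001])), (96, array([ 0.415,  0.182, -0.002])), (114, array([0.438, 0.186, 0.   ])), (132, array([ 0.462,  0.192, -0.001])), (150, array([ 0.487,  0.197, -0.001])), (168, array([0.512, 0.201, 0.001])), (186, array([0.539, 0.207, 0.001])), (204, array([0.567, 0.213, 0.   ])), (222, array([0.596, 0.22 , 0.   ])), (240, array([0.626, 0.226, 0.   ])), (258, array([0.657, 0.232, 0.002])), (276, array([0.652, 0.198, 0.058])), (294, array([0.688, 0.21 , 0.05 ])), (312, array([0.712, 0.21 , 0.059]))]
```

View pics/s19.png

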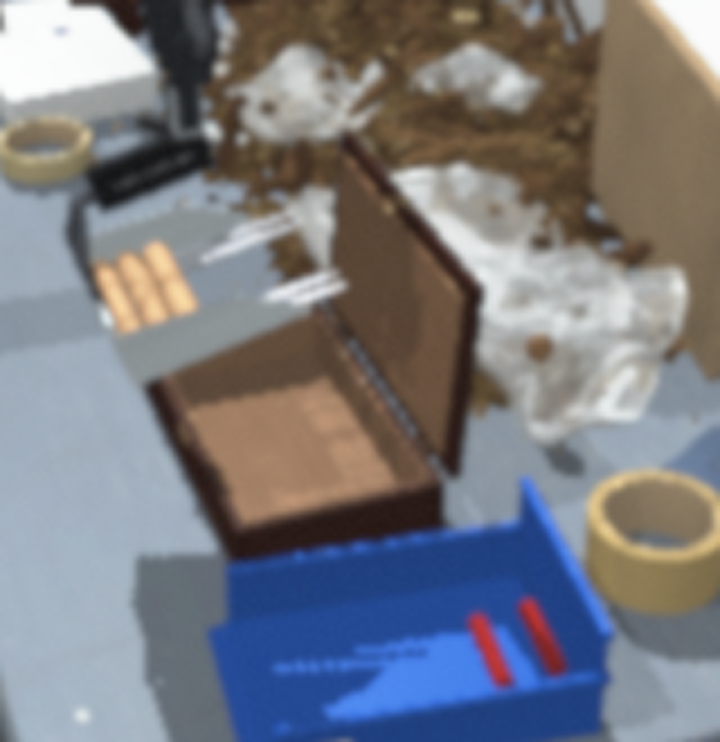

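View pics/w34.png

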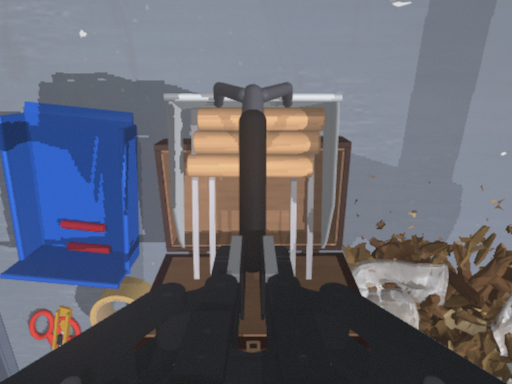

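>>> play_rows --plan '[[[1, 0.01, 0, 0.002, 0], [1, 0.03, 0, 0.005, 0], [1, 0.055, 0, 0.0065, 0], [1, 0.08, 0, 0.0065, 0], [1, 0.095, 0, 0.0065, 0], [1, 0.1, 0, 0.0065, 0], [1, 0.1, 0, 0.0065, 0]]]'

```text
clock: 31.45
position: [0.4891, -0.0793, 0.157]
ee_rot: [0.715, -0.002, 0.699, -0.004]
contact_force: [-0.0, -0.1, -1.8]
width: 0.0069
```

Run:
```python
from h import *
goto((0.489,-0.077,0.148)); im,d,W=wcloud('w35')
for v in range(125,232,15): print(v,W[v,252].round(4))
# rim -x wall next to scoop
print([(vv,W[vv,uu].round(3)) for uu in (120,390) for vv in range(130,175,6)])
im,d=manip.get_image('side'); save('s20',cv2.resize(im[155:270,220:340],None,fx=6,fy=6,interpolation=cv2.INTER_CUBIC))
```

```text
tool axes x [ 0.0234 -0.0088 -0.9997] y [ 0.002   1.     -0.0088] z [ 0.9997 -0.0018  0.0234] y-heading 89.88698457450836
from [ 0.4891 -0.0793  0.157 ] shift [ 0.009   0.0024 -0.0003] q [-0.3001  0.1751  1.7636 -0.0017  1.1779 -1.8684] t 31.45 F [-0.0044 -0.0688 -1.7926] w 0.006939970601344412
125 [ 0.4264 -0.0786  0.1702]
140 [ 0.4336 -0.0786  0.1718]
155 [ 0.4406 -0.0786  0.1745]
170 [ 0.4481 -0.0786  0.1751]
185 [ 0.4551 -0.0786  0.1782]
200 [ 0.4627 -0.0786  0.1792]
215 [ 0.4698 -0.0785  0.182 ]
230 [ 0.4775 -0.0785  0.1833]
[(130, array([ 0.454, -0.219, -0.   ])), (136, array([ 0.46, -0.22, -0.  ])), (142, array([ 0.466, -0.221, -0.   ])), (148, array([ 0.473, -0.222, -0.001])), (154, array([ 0.479, -0.223, -0.001])), (160, array([ 0.486, -0.223, -0.   ])), (166, array([ 0.492, -0.224,  0.001])), (172, array([ 0.499, -0.225, -0.   ])), (130, array([ 0.454,  0.063, -0.   ])), (136, array([ 0.46 ,  0.064, -0.   ])), (142, array([ 0.466,  0.065, -0.   ])), (148, array([ 0.473,  0.067, -0.001])), (154, array([0.479, 0.067, 0.001])), (160, array([ 0.486,  0.068, -0.001])), (166, array([0.492, 0.069, 0.001])), (172, array([0.499, 0.07 , 0.   ]))]
```

View pics/s20.png

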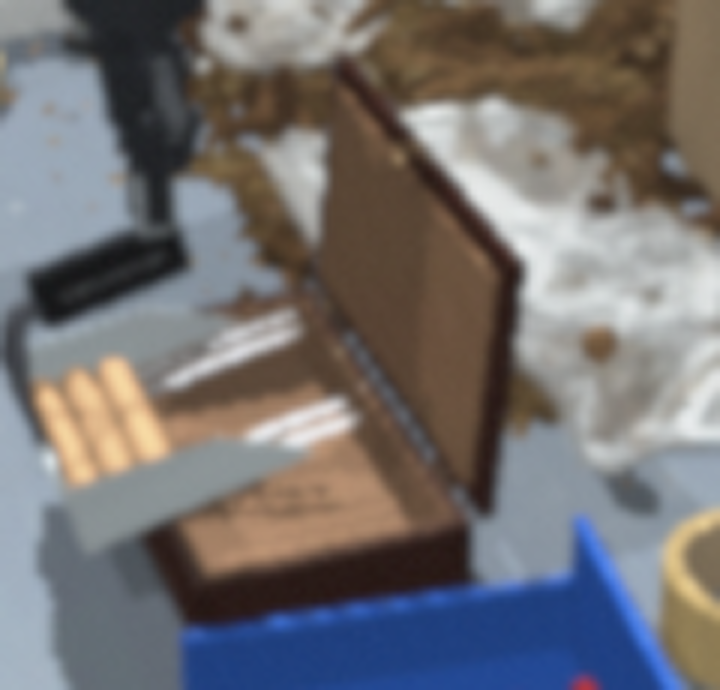

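View pics/w35.png

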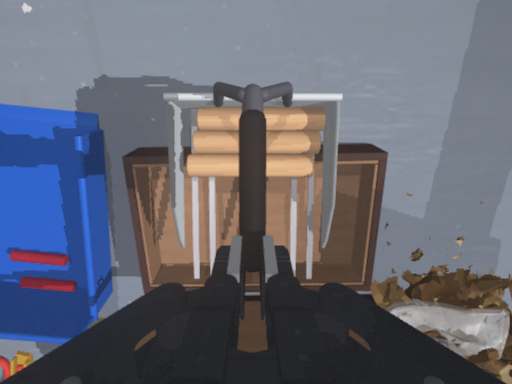

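>>> play_rows --plan '[[[0.86, 0.003, 0.002, 0, 0], [0.845, 0.007, 0.002, 0, 0], [0.842, 0.01, 0.002, 0.0, 0], [0.841, 0.012, 0.002, 0.004, 0], [0.841, 0.015, 0.002, 0.01, 0], [0.841, 0.018, 0.002, 0.017, 0], [0.841, 0.02, 0.002, 0.024, 0]]]' --grip_force 20

```text
clock: 32.25
position: [0.5185, -0.078, 0.1423]
ee_rot: [0.72, -0.004, 0.694, -0.004]
contact_force: [0.9, 0.5, 5.2]
width: 0.0136
```

Run:
```python
from h import *
goto((0.542,-0.077,0.126)); im,d,W=wcloud('w36')
for v in range(125,232,15): print(v,W[v,252].round(4))
im,d=manip.get_image('side'); save('s21',cv2.resize(im[155:270,220:340],None,fx=6,fy=6,interpolation=cv2.INTER_CUBIC))
```

```text
tool axes x [ 0.0354 -0.0113 -0.9993] y [ 0.0015  0.9999 -0.0113] z [ 0.9994 -0.0011  0.0354] y-heading 89.91148266323806
from [ 0.5185 -0.078   0.1423] shift [0.0171 0.0012 0.0229] q [-0.2812  0.2227  1.7401 -0.0012  1.1416 -1.8502] t 32.25 F [0.9332 0.5144 5.1672] w 0.013637048012654406
125 [ 0.4527 -0.077   0.1757]
140 [ 0.4593 -0.077   0.1752]
155 [ 0.4659 -0.077   0.1752]
170 [ 0.4729 -0.0771  0.1749]
185 [ 0.4798 -0.077   0.1758]
200 [ 0.487  -0.077   0.1764]
215 [ 0.4952 -0.0771  0.1751]
230 [ 0.5024 -0.077   0.1766]
```

View pics/s21.png

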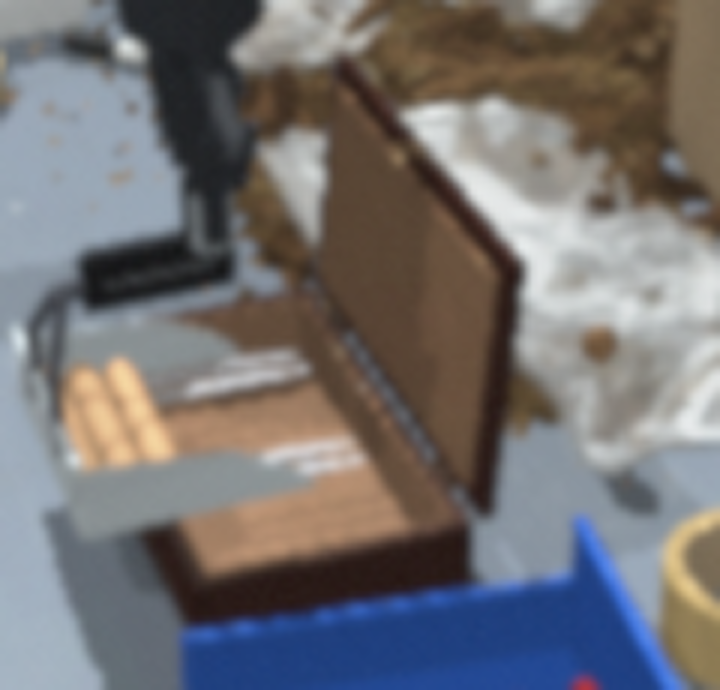

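>>> play_rows --plan '[[[0.841, 0.003, 0.001, 0.005, 0], [0.841, 0.007, 0.001, 0.01, 0], [0.841, 0.011, 0.001, 0.015, 0], [0.841, 0.015, 0.001, 0.019, 0], [0.841, 0.017, 0.001, 0.021, 0], [0.841, 0.018, 0.001, 0.021, 0]]]'

```text
clock: 32.95
position: [0.5468, -0.0771, 0.1275]
ee_rot: [0.724, -0.003, 0.69, -0.005]
contact_force: [5.3, 1.5, 9.3]
width: 0.0137
```

Run:
```python
from h import *
goto((0.542,-0.077,0.126)); im,d,W=wcloud('w37')
for v in range(125,232,20): print(v,W[v,252].round(4))
im,d=manip.get_image('side'); save('s22',cv2.resize(im[155:270,220:340],None,fx=6,fy=6,interpolation=cv2.INTER_CUBIC))
```

```text
tool axes x [ 0.0482 -0.0114 -0.9988] y [ 0.0021  0.9999 -0.0113] z [ 0.9988 -0.0015  0.0482] y-heading 89.88143812199326
from [ 0.5468 -0.0771  0.1275] shift [ 0.0013  0.0001 -0.0049] q [-0.2673  0.2686  1.7161  0.002   1.1074 -1.8372] t 32.95 F [5.3412 1.5214 9.322 ] w 0.013728978541061407
125 [ 0.4785 -0.0759  0.1734]
145 [ 0.4857 -0.0759  0.1762]
165 [ 0.4942 -0.0759  0.1746]
185 [ 0.5032 -0.076   0.1731]
205 [ 0.5135 -0.076   0.1702]
225 [ 0.5242 -0.0761  0.1684]
```

View pics/s22.png

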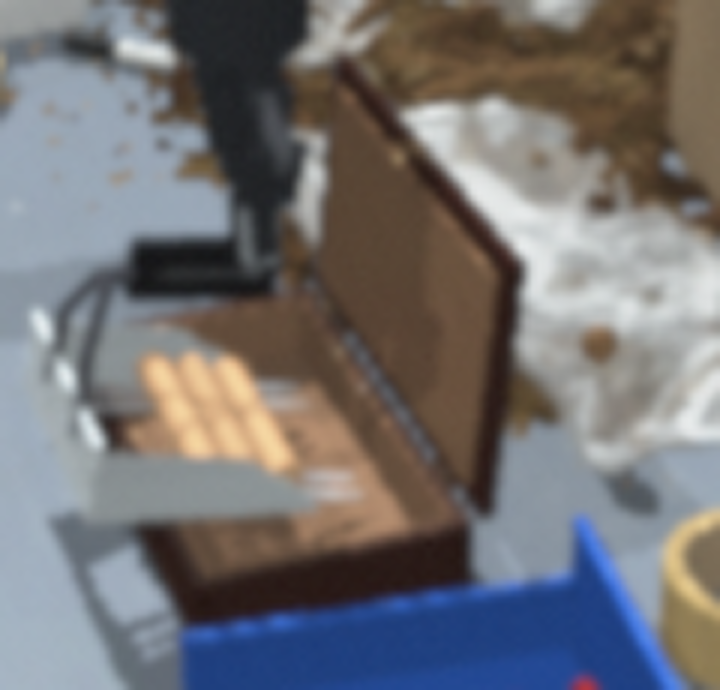

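View pics/w37.png

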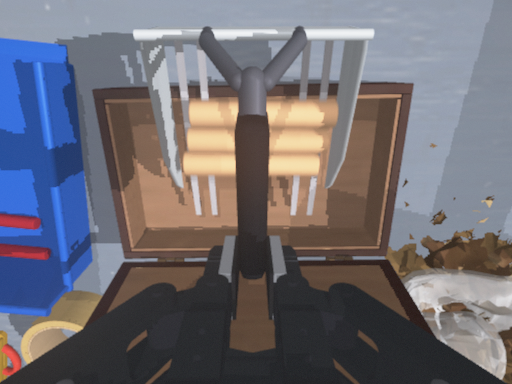

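>>> play_rows --plan '[[[0.86, 0, 0, 0, 0], [0.9, 0, 0, 0, 0], [0.9, 0, 0, 0, 0], [0.9, 0, 0, 0, 0]]]'

```text
clock: 33.45
position: [0.5479, -0.0771, 0.1281]
ee_rot: [0.725, -0.003, 0.689, -0.005]
contact_force: [3.6, 0.3, 4.4]
width: 0.0131
```

Run:
```python
from h import *
goto((0.542,-0.077,0.126)); im,d,W=wcloud('w38')
im,d=manip.get_image('side'); save('s23',cv2.resize(im[155:270,220:340],None,fx=6,fy=6,interpolation=cv2.INTER_CUBIC))
```

```text
tool axes x [ 0.0508 -0.0114 -0.9986] y [ 0.0023  0.9999 -0.0113] z [ 0.9987 -0.0017  0.0508] y-heading 89.86757759396589
from [ 0.5479 -0.0771  0.1281] shift [ 0.0018  0.0001 -0.006 ] q [-0.2672  0.2682  1.7153  0.0027  1.1061 -1.8371] t 33.45 F [3.5929 0.3105 4.4127] w 0.013124043217805642
```

View pics/s23.png

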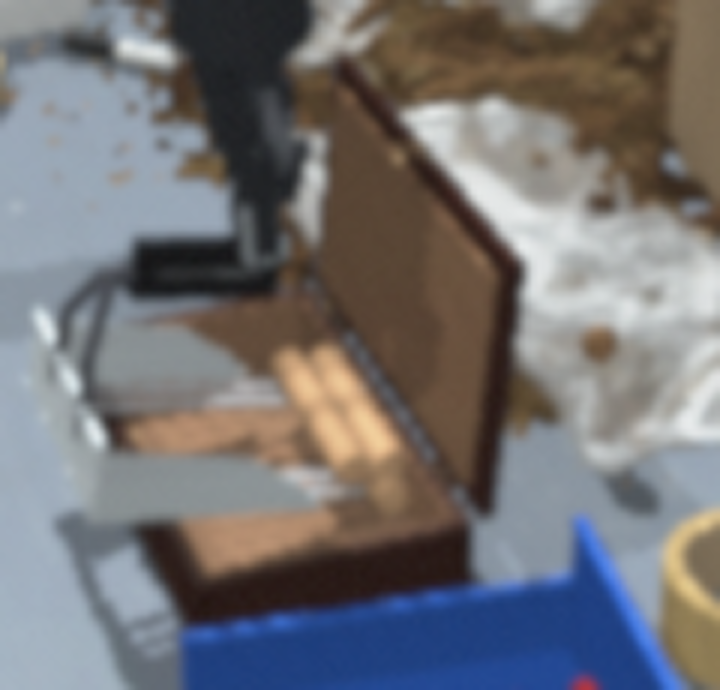

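View pics/w38.png

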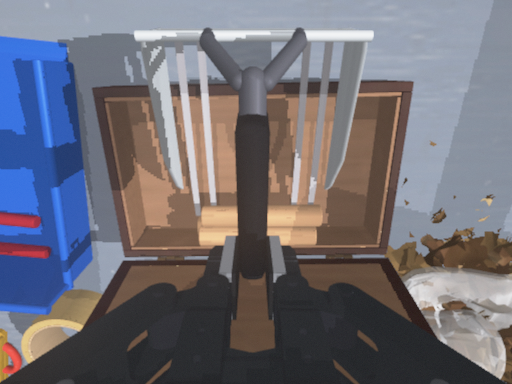

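>>> play_rows --plan '[[[1, -0.003, 0, 0, 0], [1, -0.006, 0, -0.01, 0], [1, -0.009, 0, -0.025, 0], [1, -0.012, 0, -0.045, 0], [1, -0.014, 0, -0.06, 0], [1, -0.014, 0, -0.06, 0]]]' --grip_force 120

```text
clock: 34.15
position: [0.4848, -0.0767, 0.1397]
ee_rot: [0.725, -0.003, 0.689, -0.005]
contact_force: [0.5, 0.2, -0.9]
width: 0.0097
```

Run:
```python
from h import *
goto((0.542,-0.077,0.126)); im,d,W=wcloud('w39')
im,d=manip.get_image('side'); save('s24',cv2.resize(im[155:270,220:340],None,fx=6,fy=6,interpolation=cv2.INTER_CUBIC))
```

```text
tool axes x [ 0.0504 -0.0116 -0.9987] y [ 0.003   0.9999 -0.0115] z [ 0.9987 -0.0024  0.0504] y-heading 89.83050509209443
from [ 0.4848 -0.0767  0.1397] shift [ 0.0165 -0.      0.0565] q [-0.3019  0.1678  1.8214  0.0044  1.1007 -1.8719] t 34.15 F [ 0.4603  0.2221 -0.8502] w 0.009733884981370603
```

View pics/s24.png

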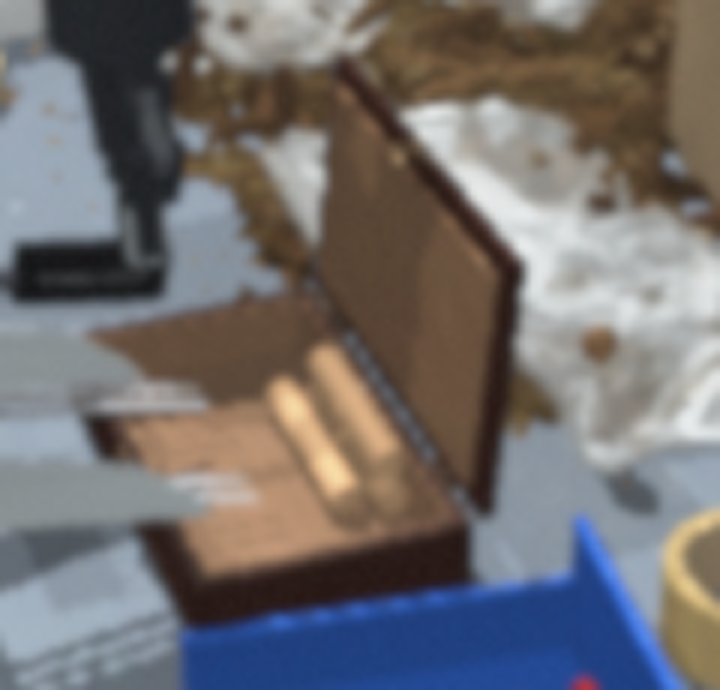

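View pics/w39.png

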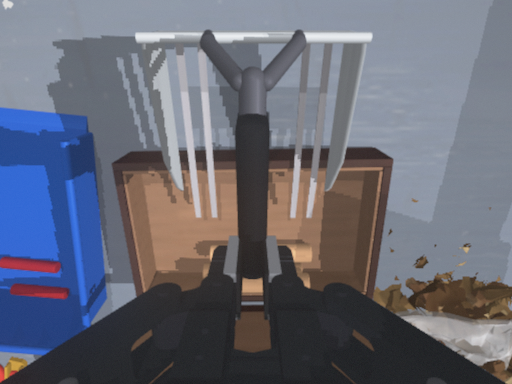

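>>> play_rows --plan '[[[1, -0.03, 0, -0.01, 0], [1, -0.07, 0, -0.02, 0], [1, -0.09, 0.03, -0.025, 0], [1, -0.09, 0.07, -0.025, 0], [1, -0.09, 0.115, -0.02, 0], [1, -0.09, 0.16, -0.01, 0], [1, -0.09, 0.2, 0.0, 0], [1, -0.09, 0.23, 0.005, 0], [1, -0.09, 0.237, 0.01, 0], [1, -0.09, 0.237, 0.01, 0]]]'

```text
clock: 35.25
position: [0.4927, 0.162, 0.2262]
ee_rot: [0.724, -0.004, 0.69, -0.004]
contact_force: [-0.4, -1.9, -1.5]
width: 0.0099
```

Run:
```python
from h import *
goto((0.49,0.16,0.12)); im,d,W=wcloud('w40')
im,d=manip.get_image('side'); save('s25',cv2.resize(im[135:310,190:350],None,fx=4.3,fy=4.3,interpolation=cv2.INTER_CUBIC))
```

```text
tool axes x [ 0.0484 -0.0122 -0.9988] y [ 0.0004  0.9999 -0.0122] z [0.9988 0.0002 0.0484] y-heading 89.9792588805617
from [0.4927 0.162  0.2262] shift [ 0.106  -0.0008 -0.0078] q [ 0.2     0.1532  1.6135 -0.0222  1.3299 -1.3659] t 35.25 F [-0.3823 -1.8529 -1.4637] w 0.009870715670356774
```

View pics/s25.png

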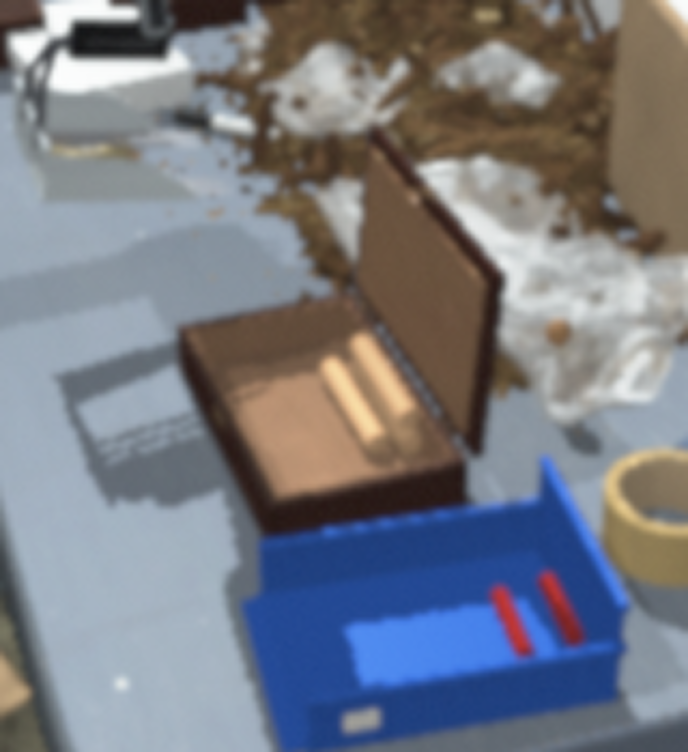

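View pics/w40.png

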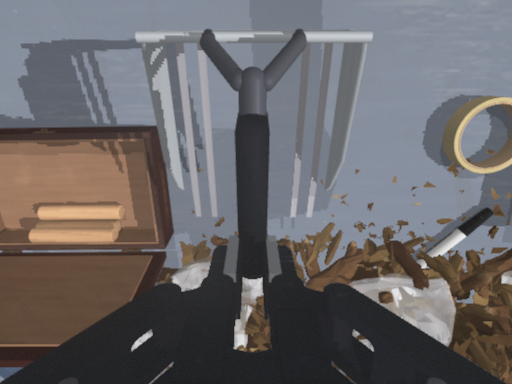

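>>> play_rows --plan '[[[1, 0.03, 0, -0.01, 0], [1, 0.07, 0, -0.02, 0], [1, 0.095, 0, -0.025, 0], [1, 0.106, 0, -0.025, 0], [1, 0.11, 0, -0.025, 0], [0.86, 0.112, 0, -0.03, 0], [0.842, 0.115, 0, -0.036, 0], [0.84, 0.119, 0, -0.042, 0], [0.838, 0.124, 0, -0.046, 0], [0.838, 0.126, 0, -0.046, 0]]]' --grip_force 20

```text
clock: 36.35
position: [0.4543, 0.159, 0.0998]
ee_rot: [0.726, -0.004, 0.688, -0.005]
contact_force: [3.1, -1.1, 5.2]
width: 0.0139
```

Run:
```python
from h import *
goto((0.49,0.16,0.098)); im,d,W=wcloud('w41')
for v in range(125,232,20): print(v,W[v,252].round(4))
```

```text
tool axes x [ 0.0543 -0.0125 -0.9984] y [ 0.0018  0.9999 -0.0124] z [ 0.9985 -0.0011  0.0543] y-heading 89.89951843057159
from [0.4543 0.159  0.0998] shift [0.0038 0.0011 0.0355] q [ 0.2114  0.1971  1.8974 -0.0281  0.9968 -1.3433] t 36.35 F [ 3.1374 -1.0669  5.1545] w 0.013862694980474898
125 [0.3881 0.16   0.1309]
145 [0.3965 0.16   0.1325]
165 [0.4052 0.16   0.1335]
185 [0.4143 0.16   0.1346]
205 [0.4241 0.16   0.1346]
225 [0.4348 0.16   0.1341]
```

View pics/w41.png

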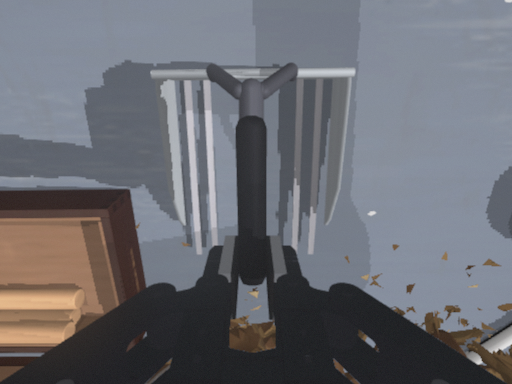

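>>> play_rows --plan '[[[0.83, -0.001, 0.001, 0, 0], [0.8, -0.001, 0.001, 0, 0], [0.7, -0.001, 0.001, 0, 0], [0.4, -0.001, 0.001, 0, 0], [0, -0.001, 0.001, 0, 0], [0, -0.001, 0.001, 0, 0], [0, -0.03, 0.001, 0, 0], [0, -0.07, 0.001, 0, 0], [0, -0.12, 0.001, 0, 0], [0, -0.16, 0.001, -0.01, 0], [0, -0.18, 0.001, -0.02, 0]]]'

```text
clock: 37.5
position: [0.4261, 0.1627, 0.2823]
ee_rot: [0.728, -0.003, 0.686, -0.005]
contact_force: [0.4, -0.1, -0.2]
width: 0.0853
```

Run:
```python
from h import *
goto((0.49,0.16,0.098)); im,d,W=wcloud('w42')
f=im.astype(int);z=W[...,2];v,u=np.mgrid[0:384,0:512]
m=(d>0)&(z>.122)&(z<.14)&(u>225)&(u<285)&(v>60)&(v<300)&(f.max(-1)<80)
p=W[m]
if len(p)>50: print('grip',m.sum(),np.percentile(p,[1,50,99],axis=0)); print(np.degrees(np.polyfit(p[:,0],p[:,1:],1)[0]))
im,d=manip.get_image('side'); save('s26',cv2.resize(im[145:315,200:360],None,fx=4.3,fy=4.3,interpolation=cv2.INTER_CUBIC))
im,d=manip.get_image('top'); save('t26',cv2.resize(im[160:260,100:430],None,fx=2.4,fy=2.4,interpolation=cv2.INTER_CUBIC))
P=cloud('top',d);c=im.astype(int);v,u=np.mgrid[0:384,0:512]
w=(u>258)&(u<350)&(v>180)&(v<240)&(d>0)&(c[...,0]>190)&(c[...,1]>130)
k,l=cv2.connectedComponents(w.astype(np.uint8))
for i in range(1,k):
    q=l==i
    if q.sum()>15: print(q.sum(),P[q].mean(0),P[q].min(0),P[q].max(0))
w=(u>345)&(u<425)&(v>165)&(v<256)&(d>0)&(c[...,0]>c[...,1]+70)&(c[...,1]<100)
k,l=cv2.connectedComponents(w.astype(np.uint8))
for i in range(1,k):
    q=l==i
    if q.sum()>15: print('red',trayf(P[q].mean(0)))
```

```text
tool axes x [ 0.0599 -0.011  -0.9981] y [ 0.0022  0.9999 -0.0109] z [ 0.9982 -0.0015  0.0599] y-heading 89.87419176710556
from [0.4261 0.1627 0.2823] shift [ 0.1878 -0.0005  0.0527] q [ 0.2333  0.024   1.6237 -0.0248  1.4382 -1.333 ] t 37.5 F [ 0.4425 -0.0676 -0.1561] w 0.08531638988311692
grip 891 [[0.3956 0.1539 0.1246]
 [0.4328 0.1603 0.1291]
 [0.4762 0.1669 0.1312]]
[0.9053 0.3646]
175 [ 0.6003 -0.0732  0.0469] [ 0.5939 -0.1264  0.0374] [ 0.6072 -0.0214  0.0537]
211 [ 0.5771 -0.0676  0.0259] [ 0.5691 -0.1226  0.0052] [ 0.5855 -0.0147  0.0365]
red [98.3  6.2 18.2]
red [61.6 -2.5 17.7]
```

View pics/s26.png

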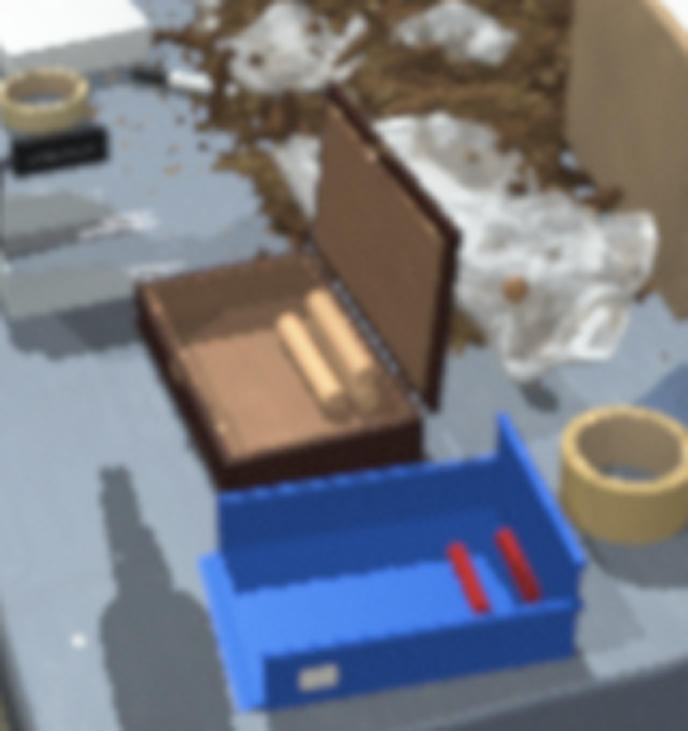

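View pics/t26.png

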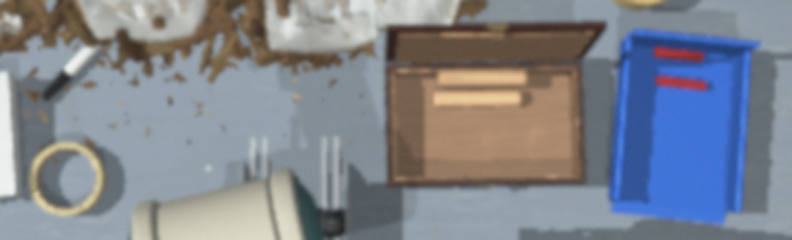

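View pics/w42.png

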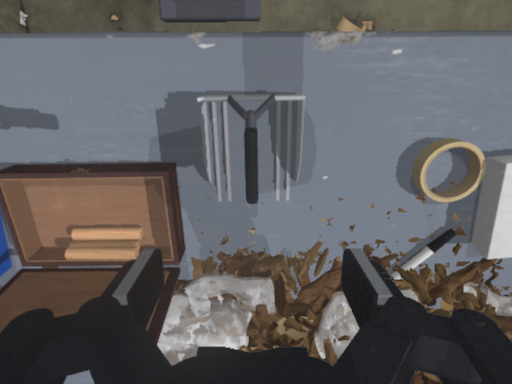

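Run:
```python
from h import *
im,d=manip.get_image('side'); save('s27',cv2.resize(im[185:260,225:310],None,fx=8,fy=8,interpolation=cv2.INTER_CUBIC))
print(manip.get_state()['clock']); print(manip.sign_off())
```

```text
37.7
the job is handed in; nothing more can be done
None
```

View pics/s27.png

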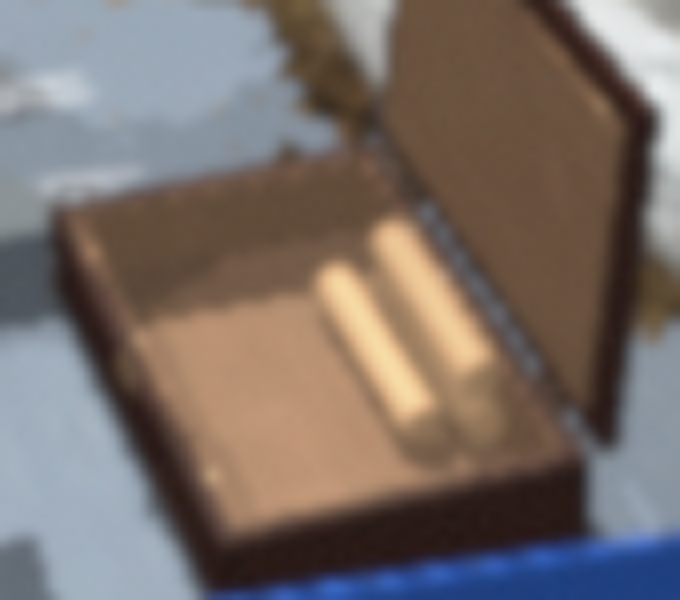

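The three long dowels are in the wooden box, both red offcuts are still in the tray, and the scoop stands flat on the bench, released. I handed the job in at 37.7 s; the sign-off reports no verdict.

**How it went:**
- I slid the scoop under the whole pile and lifted it level, so the offcuts dropped through the slots.
- I loosened the grip so the scoop tipped back and the dowels rolled against its back wall.
- I carried them over the box and used the box's front rim to tip the scoop forward.

**What went wrong on the way:**
- Two pushes into the tray jammed the tip on the floor. I backed out, re-levelled the scoop and slid it in just above the floor.
- Earlier, setting the scoop down while it was tilted made it slide about 90 mm forward. My next grasp closed on air, so I found it again and re-gripped it.

**Last checks:**
- **Dowels:** two are plainly visible in the box. The third lies under the one nearest the hinge, whose top is about 47 mm above the bench; the third's end shows in the side view.
- **Offcuts:** both are on the tray floor, at about x = 62 and 98 mm in the tray.
- **Scoop:** the handle slope reads the same as when the scoop first stood flat on the bench.
- **Lid and other objects:** the lid stands open. By eye, the other things I could see on the bench have not moved; I did not measure them.

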